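# Kit the stripped lens in its sizing tray

### The job

Gather the four orange-ringed lens groups from the bench into the aluminium tray, standing each one upright in the middle of the white disc of its own diameter. Set them down gently, never dropping them, and leave the two green-ringed ones, which belong to another lens, where they stand.

Things in the scene. Friction and masses are not known exactly. Their poses are not given: they have to be found in the camera images.
- orange_small: loose lens group: upright black round barrel, dark glass on top, orange ring round its top rim, 28 mm diameter, 34 mm tall, about 40 g (varies). Origin: centre of its underside, z up the barrel; yaw means nothing. To be put in the tray. The six lens groups stand shuffled on the bench left and right of the tray, centres at least 80 mm apart; a ring and a cap, 7 mm high, lie among them.
- orange_medium: loose lens group: upright black round barrel, dark glass on top, orange ring round its top rim, 36 mm diameter, 36 mm tall, about 70 g (varies). Origin: centre of its underside, z up the barrel; yaw means nothing. To be put in the tray.
- orange_large: loose lens group: upright black round barrel, dark glass on top, orange ring round its top rim, 44 mm diameter, 38 mm tall, about 110 g (varies). Origin: centre of its underside, z up the barrel; yaw means nothing. To be put in the tray.
- orange_widest: loose lens group: upright black round barrel, dark glass on top, orange ring round its top rim, 52 mm diameter, 40 mm tall, about 160 g (varies). Origin: centre of its underside, z up the barrel; yaw means nothing. To be put in the tray.
- green_medium: loose lens group: upright black round barrel, dark glass on top, green ring round its top rim, 36 mm diameter, 36 mm tall, about 70 g (varies). Origin: centre of its underside, z up the barrel; yaw means nothing. Look-alike from another lens, same size as the orange one of that diameter: not to be moved.
- green_large: loose lens group: upright black round barrel, dark glass on top, green ring round its top rim, 44 mm diameter, 38 mm tall, about 110 g (varies). Origin: centre of its underside, z up the barrel; yaw means nothing. Look-alike from another lens, same size as the orange one of that diameter: not to be moved.
- nest_small: fixed dark insert plate, 78 x 78 x 3 mm, in one pocket of the tray, with a white disc of 28 mm diameter at its centre, for the orange lens group of that diameter. Origin: centre of its underside, 4 mm above the bench; things stand on its top, 3 mm higher. x, y along its sides. The plates lie in a fixed square aluminium tray.
- nest_medium: fixed dark insert plate, 78 x 78 x 3 mm, in one pocket of the tray, with a white disc of 36 mm diameter at its centre, for the orange lens group of that diameter. Origin: centre of its underside, 4 mm above the bench; things stand on its top, 3 mm higher. x, y along its sides. Tray: 184 mm square, 12 mm high, two pockets by two, pocket centres 90 mm apart; which pocket has which disc changes.
- nest_large: fixed dark insert plate, 78 x 78 x 3 mm, in one pocket of the tray, with a white disc of 44 mm diameter at its centre, for the orange lens group of that diameter. Origin: centre of its underside, 4 mm above the bench; things stand on its top, 3 mm higher. x, y along its sides. The tray's walls and dividers are 4 mm thick and end 5 mm above the plates.
- nest_widest: fixed dark insert plate, 78 x 78 x 3 mm, in one pocket of the tray, with a white disc of 52 mm diameter at its centre, for the orange lens group of that diameter. Origin: centre of its underside, 4 mm above the bench; things stand on its top, 3 mm higher. x, y along its sides. The tray is turned by up to 35 degrees either way.
Mind the look-alikes: they are no part of the job. What is shaped like the orange_small but red is not meant. Leave any red look-alike of the nest_small alone.

How it is judged:
By the outcome, as a careful person would: the job done as asked, in the order asked, and still so for the second after the job is handed in, with the robot touching nothing.
It also fails if it takes over 96 s, if anything falls off the work surface, if the arm or the gripper's body presses on something with over 40 N, if the wrist force passes 120 N, or if a joint passes its speed limit or range.

### The arm

A 6-joint arm with a two-finger parallel gripper is mounted at the origin on the work surface. World frame = base frame: x ahead of the robot, y to its left, z up, the work surface at z = 0. Lengths are in m, angles in rad, forces in N, time in s.
With the tool pointing down it reaches from about 0.2 to 0.875 m from the base axis. Payload 3.4 kg.
Tool frame: the origin (TCP) lies on the centre line of the jaws, within the pads' length; the fingertips stand arm.finger_overhang ahead of it and the grasp point (between the pads) lies 3 mm ahead of it (arm.finger_overhang is the distance from the TCP to the fingertips, in m); z points along the fingers, y is the line along which they close (so a half turn about z gives the same grasp; the last joint's range is limited). The gripper opens to 94 mm and grips with 3 to 60 N. Pads are 16 mm wide; open, the fingers measure 119 mm over their backs; the gripper's body (75 mm by 177 mm) begins 78 mm behind the grasp point.
Start: joints at [-1.391, 0.276, 1.505, -0, 1.361, -0.121], TCP at [0.17, -0.549, 0.227] pointing down, gripper open.
Joint ranges: [-2.89, 2.89], [-0.75, 2.08], [0.22, 2.7], [-1.18, 4.32], [0.11, 2.71], [-2.7, 2.7]. Speed limits (rad/s): [2.57, 2.57, 3.14, 3.14, 3.14, 3.14].

### API

Orientations are given as a unit quaternion [w, x, y, z].
In Python, from cell import arm gives the robot as it stands.
- The arm moves only by the tool apply_moves, never from a script. Its argument "commands" is a list of rows, each an object with "offset": the shift along the tool's x, y, z in cm, a list of three; "angular": the turn, a rotation vector about the tool's x, y, z in degrees, a list of three. A call has 1 to 10 rows; each row is the pose to reach, as a shift and turn from the pose commanded when the call began, along the tool's axes at that moment; what a row does not reach only later rows make up. A row lasts 1/12 s, in which the tool goes at most 41.7 mm and 7.16 degrees, less where a joint would pass 70% of its speed; a pose out of reach is approached as far as the arm can. A call with a gripper value outside its range is refused whole. "grip" is the opening, from 0 (shut) to 1 (fully open), set as the call begins (left out, the last holds). The fingers move at their own pace and stop on an object; "grip_force" is the grip in N (left out, the last holds). Time passes only in rows, so rows that repeat a pose let the fingers close. It gives the time, the measured TCP pose, the force, the opening and the grip force at its end, in the units of the state.
- arm.read_state(): the state, without advancing time (a new reading comes with each control period).
- arm.snapshot(name): name is "side" or "top" or "wrist"; returns the picture (480x640x3 uint8, red, green, blue); there is no depth.
- arm.camera_params(name): a dict with "vertical_fov" (degrees; the focal length in pixels is half the picture's height over the tangent of half this angle, whatever the lens; pixels are square), "cx", "cy" (the principal point, pixels), "world_from_camera" (4x4, takes a point from camera to world coordinates); the wrist camera has in their place "T_tool_cam" (4x4, takes a point from camera to tool coordinates, whose origin is the TCP and whose axes are the flange's). Camera axes: x right, y down, z forward; pixel columns grow to the right and rows downward; lengths in m; the calibration is good to about 2 mm. A picture is of the moment at which its call begins: read the wrist's pose just before it. camera_params takes no time and is no camera call.
- arm.finish_job(): hands the job in; it is judged then, once.
Trained networks look in the newest picture that a camera, given by its name, has taken for a name from the list of things; names that differ only in an ending like _2 or _b are one class to them, and where a whole thing is asked for, a point or a joint stands for the part that bears it (a point fixed in the world has none). Each returns a list of dicts, best first, with "score" (0 to 1); they miss things now and then, are a little off and sometimes report something else, mostly with a low value. They report only what shows in the picture. A call takes as long as a camera call. They do not tell look-alikes from the thing itself.
- arm.search_frame(thing, camera): "bbox" ([left, top, right, bottom] in pixels, round what is visible of it).
- arm.place_of(thing, camera): "at" ([row, column] in pixels: a listed point, or the origin of a listed thing).
The state is a dict: "time_s": time; "joint_pos": joint angles; "qvel": joint speeds; "tau": joint torques, N m; "eef_pos": TCP position; "ee_rot": TCP orientation; "force": force on the tool from outside, world axes, zero at the start; "torque": the same for the moment, N m; "grip_width": opening from 0.0 (shut) to 1.0 (fully open); "finger_force": force on a finger pad.
Only numpy, scipy, OpenCV 4.12 (cv2) and the standard library are available. Lean on these libraries where they do the work, as an engineer would, in place of code of your own. Each camera call takes 0.05 s, during which the arm holds its last target. There are 200 camera calls.

## Working session

There is one attempt and no reset: what is moved stays moved. The work goes in short steps, Python scripts to look and compute and a tool call to move; the robot and the scene stay as the last step left them, time stands still between calls to the robot, and variables do not carry over. Pictures are saved under pics/ and viewed, at most 14 in all, crops included, and the job is handed in when it is done.

Besides the shell and the picture viewer there is one more tool, called as name(argument=value, ...) on one line, values as JSON. apply_moves: Moves the arm, as the interface text tells. Its arguments: {"type":"object","properties":{"commands":{"type":"array","items":{"type":"object","properties":{"offset":{"type":"array","items":{"type":"number"}},"angular":{"type":"array","items":{"type":"number"}}}}},"grip":{"type":"number"},"grip_force":{"type":"number"}},"required":["commands"]}

```bash
ls; mkdir -p pics; cat > h.py <<'E'
import numpy as np, cv2
from cell import arm
def snap(cam,fn=None):
    im=arm.snapshot(cam)
    if fn: cv2.imwrite('pics/'+fn,im[:,:,::-1])
    return im
def ray(cam,uv,z,st=None):
    p=arm.camera_params(cam); f=240/np.tan(np.radians(p['vertical_fov'])/2)
    if 'world_from_camera' in p: T=np.array(p['world_from_camera'])
    else:
        from scipy.spatial.transform import Rotation as R
        st=st or arm.read_state(); q=st['ee_rot']; T0=np.eye(4)
        T0[:3,:3]=R.from_quat([q[1],q[2],q[3],q[0]]).as_matrix(); T0[:3,3]=st['eef_pos']; T=T0@np.array(p['T_tool_cam'])
    d=T[:3,:3]@np.array([(uv[0]-p['cx'])/f,(uv[1]-p['cy'])/f,1]); o=T[:3,3]
    return (o+d*(z-o[2])/d[2])[:2]
E
python3 - <<'E'
from h import *
im=snap('top','top1.png')
print(arm.camera_params('top'), arm.finger_overhang); print(arm.camera_params('wrist')['T_tool_cam'])
print(arm.read_state())
H={'small':.034,'medium':.036,'large':.038,'widest':.040}
for c in H:
    for d in arm.place_of('nest_'+c,'top')[:3]:
        r,k=d['at']; print('nest',c,round(d['score'],2),r,k,ray('top',(k,r),.004).round(4))
for c in ['orange_small','orange_medium','orange_large','orange_widest','green_medium','green_large']:
    for d in arm.place_of(c,'top')[:3]:
        r,k=d['at']; print(c,round(d['score'],2),r,k,ray('top',(k,r),0).round(4))
E
```

```text
pics
{'vertical_fov': 42.59643758437139, 'cx': 328.7280973345349, 'cy': 243.26832978981187, 'world_from_camera': array([[ 0.02268888, -0.99223593,  0.12228279,  0.36471128],
       [-0.99953516, -0.02500525, -0.01744129,  0.01460321],
       [ 0.02036359, -0.12183022, -0.99234204,  1.23450529],
       [ 0.        ,  0.        ,  0.        ,  1.        ]])} 0.022
[[-1.57832710e-04 -9.65231322e-01 -2.61397150e-01  7.44872830e-02]
 [ 9.99999979e-01 -1.18248689e-04 -1.67160844e-04  8.16145989e-04]
 [ 1.30439012e-04 -2.61397171e-01  9.65231321e-01 -1.57042510e-01]
 [ 0.00000000e+00  0.00000000e+00  0.00000000e+00  1.00000000e+00]]
{'time_s': 0.05, 'joint_pos': array([-1.39099124e+00,  2.76554891e-01,  1.50607319e+00, -2.39671972e-06,
        1.36069374e+00, -1.21028598e-01]), 'qvel': array([ 0.00041301, -0.00184396, -0.00250305, -0.00081268,  0.00068784,
       -0.00030574]), 'tau': array([-6.91594923e-04, -4.05832386e+01, -2.38047874e+01,  7.03257392e-02,
        2.95728561e-02, -3.94462575e-05]), 'eef_pos': array([ 0.17026911, -0.54868145,  0.22665146]), 'ee_rot': array([-8.64179717e-04
[... 219 characters left out ...]
1611}
nest small 0.78 216.0 325.9 [ 0.5718 -0.    ]
nest small 0.72 187.8 248.0 [0.6257 0.1595]
nest small 0.22 231.2 192.8 [0.5339 0.2667]
nest medium 0.79 196.7 362.3 [ 0.6135 -0.0732]
nest medium 0.36 215.5 325.3 [0.5728 0.0012]
nest large 0.81 249.2 348.2 [ 0.5053 -0.0465]
nest widest 0.96 234.5 386.3 [ 0.5371 -0.123 ]
orange_small 0.67 230.3 515.7 [ 0.5531 -0.3876]
orange_small 0.59 199.7 495.5 [ 0.6154 -0.3469]
orange_small 0.24 272.2 128.2 [0.4486 0.3918]
orange_medium 0.66 215.9 128.5 [0.5623 0.3982]
orange_large 0.64 229.6 192.1 [0.5377 0.2691]
orange_widest 0.59 310.7 462.8 [ 0.3876 -0.2787]
green_medium 0.9 272.9 128.2 [0.4472 0.3917]
green_large 0.83 241.5 467.7 [ 0.5276 -0.2892]
```

View pics/top1.png

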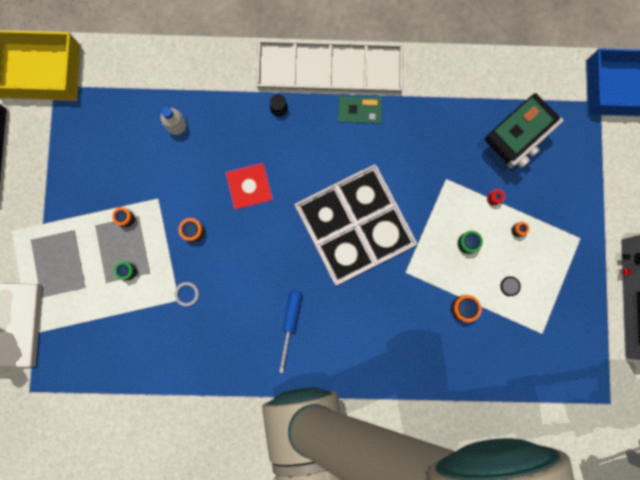

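The top view shows the orange rings at (521,229) small, (123,217) medium, (190,229) large and (467,308) widest. A red small look-alike stands at (497,197) and a red nest look-alike at (249,186). The tray's white discs are at (326,215), (366,195), (346,254) and (386,234). Next I refine these by colour.

```bash
cat >> h.py <<'E'
def blobs(im,kind,amin=15):
    hsv=cv2.cvtColor(cv2.GaussianBlur(im,(3,3),0),cv2.COLOR_RGB2HSV)
    if kind=='orange': m=cv2.inRange(hsv,(6,150,110),(20,255,255))
    elif kind=='green': m=cv2.inRange(hsv,(50,100,40),(90,255,255))
    else: m=cv2.inRange(hsv,(0,0,150),(180,70,255))
    cs,_=cv2.findContours(m,cv2.RETR_EXTERNAL,cv2.CHAIN_APPROX_NONE)
    out=[]
    for c in cs:
        if cv2.contourArea(c)>amin and len(c)>5:
            h=cv2.convexHull(c); e=cv2.fitEllipse(h) if len(h)>5 else None
            if e: out.append((e[0],e[1],cv2.contourArea(h)))
    return out
H={'small':.034,'medium':.036,'large':.038,'widest':.040}
E
python3 - <<'E'
from h import *
im=snap('top')
for k,z in(('orange',.036),('green',.037),('white',.007)):
    for c,a,A in blobs(im,k):
        if k=='white' and not(300<c[0]<415 and 165<c[1]<285 and A<1500): continue
        if k!='white' and A>1500: continue
        print(k,np.round(c,1),np.round(a,1),A,ray('top',c,z).round(4))
E
```

```text
orange [466.7 308.3] [25.7 27. ] 527.5 [ 0.3918 -0.2777]
orange [521.3 228.4] [12.9 13.2] 127.0 [ 0.5517 -0.3872]
orange [190.3 229.4] [21.5 21.8] 357.0 [0.5329 0.2651]
orange [121.4 216.3] [17.3 17.5] 227.0 [0.5554 0.4008]
orange [531.  113.5] [ 7.3 15. ] 66.5 [ 0.7878 -0.4107]
orange [369.8 102.3] [ 5.6 12.5] 34.5 [ 0.8015 -0.083 ]
green [297.6 395.4] [ 8.6 50.3] 304.0 [0.2196 0.046 ]
green [123.7 270.2] [17.3 19.7] 254.0 [0.4496 0.3894]
green [470.4 241.8] [20.5 22. ] 342.5 [ 0.5222 -0.2855]
green [360.5 109.4] [25.5 96.7] 997.0 [ 0.7857 -0.0643]
white [394.6 215.1] [148.8 525.7] 431.0 [ 0.5769 -0.139 ]
```

apply_moves(commands=[{"offset": [29.2, -19.3, 7.5]}, {"offset": [29.2, -19.3, 7.5]}, {"offset": [29.2, -19.3, 7.5]}, {"offset": [29.2, -19.3, 7.5]}, {"offset": [29.2, -19.3, 7.5]}, {"offset": [29.2, -19.3, 7.5]}, {"offset": [29.2, -19.3, 7.5]}, {"offset": [29.2, -19.3, 7.5]}, {"offset": [29.2, -19.3, 7.5]}, {"offset": [29.2, -19.3, 7.5]}], grip=1)

```text
schema error: expected keys offset, angular
```

apply_moves(commands=[{"offset": [0, 0, 0]}, {"offset": [0, 0, 0]}, {"offset": [0, 0, 0]}])

```text
schema error: expected keys offset, angular
```

```bash
cat >> h.py <<'E'
from scipy.spatial.transform import Rotation as R
def tool(p,st=None):
    st=st or arm.read_state(); q=st['ee_rot']
    return R.from_quat([q[1],q[2],q[3],q[0]]).as_matrix().T@(np.array(p)-st['eef_pos'])*100
def wrist(kind,z,fn=None,amin=300):
    st=arm.read_state(); im=snap('wrist',fn)
    print('t',st['time_s'],'tcp',st['eef_pos'].round(4),'rpy',R.from_quat(np.roll(st['ee_rot'],-1)).as_euler('xyz',degrees=True).round(2),'F',st['force'].round(2),'grip',round(st['grip_width'],3))
    for c,a,A in blobs(im,kind,amin):
        w=ray('wrist',c,z,st); print(kind,np.round(c,1),np.round(a,1),A,'world',w.round(4),'tool cm',tool([*w,z],st).round(2))
    return im
E
python3 -c "
from h import *
wrist('orange',.040,'w1.png')"
```

```text
t 0.6 tcp [ 0.1703 -0.5492  0.2275] rpy [179.99   0.    17.23] F [-1.09 -0.57 -0.37] grip 0.998
```

View pics/w1.png

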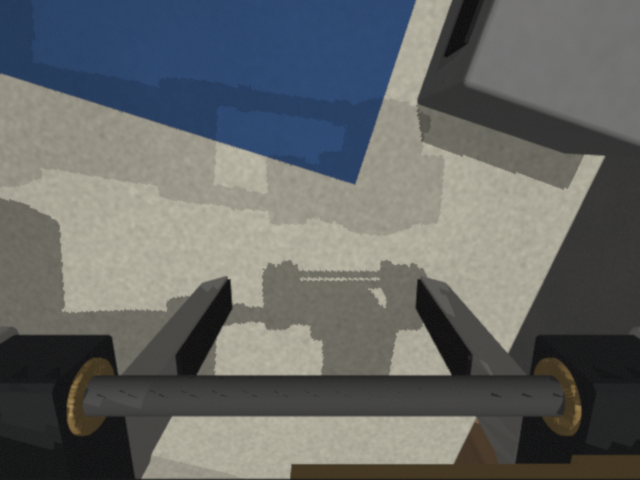

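The view is still the start pose, because the call was refused for lacking the "angular" key. The fingertips show at about (225,285) and (425,285). I'll send it again with both keys.

apply_moves(commands=[{"offset": [29.2, -19.3, 7.5], "angular": [0, 0, 0]}, {"offset": [29.2, -19.3, 7.5], "angular": [0, 0, 0]}, {"offset": [29.2, -19.3, 7.5], "angular": [0, 0, 0]}, {"offset": [29.2, -19.3, 7.5], "angular": [0, 0, 0]}, {"offset": [29.2, -19.3, 7.5], "angular": [0, 0, 0]}, {"offset": [29.2, -19.3, 7.5], "angular": [0, 0, 0]}, {"offset": [29.2, -19.3, 7.5], "angular": [0, 0, 0]}, {"offset": [29.2, -19.3, 7.5], "angular": [0, 0, 0]}, {"offset": [29.2, -19.3, 7.5], "angular": [0, 0, 0]}, {"offset": [29.2, -19.3, 7.5], "angular": [0, 0, 0]}], grip=1)

```text
time_s: 1.48
eef_pos: [0.3937, -0.2741, 0.1516]
ee_rot: [-0.002, 0.988, 0.152, 0.0]
force: [-0.1, -0.4, -0.3]
grip_width: 0.999
finger_force: 0.0
```

apply_moves(commands=[{"offset": [0, 0, 0], "angular": [0, 0, 0]}, {"offset": [0, 0, 0], "angular": [0, 0, 0]}, {"offset": [0, 0, 0], "angular": [0, 0, 0]}])

```text
time_s: 1.73
eef_pos: [0.3917, -0.2796, 0.1529]
ee_rot: [0.001, 0.989, 0.149, 0.0]
force: [0.5, -0.4, -0.4]
grip_width: 1.001
finger_force: 0.0
```

```bash
python3 -c "
from h import *
wrist('orange',.040,'w2.png')"
```

```text
t 1.7333 tcp [ 0.3917 -0.2796  0.1529] rpy [179.93   0.    17.16] F [ 0.5  -0.37 -0.37] grip 1.001
orange [321.7 242.6] [67.8 68.8] 3623.5 world [ 0.3921 -0.2791] tool cm [ 0.05 -0.06 11.29]
orange [546.  71.] [39.8 48.5] 1484.0 world [ 0.5477 -0.3859] tool cm [11.77 14.74 11.3 ]
```

View pics/w2.png

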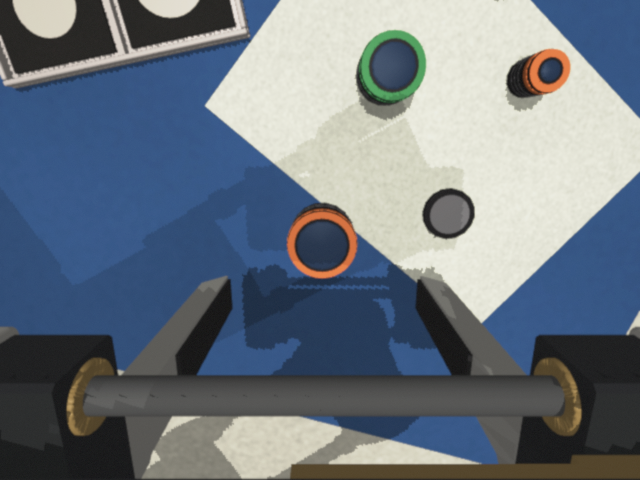

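The widest group sits at (322,243), between the fingers, and the tray and cap are clear of the grasp. Descend and grip.

apply_moves(commands=[{"offset": [0.05, -0.05, 4], "angular": [0, 0, 0]}, {"offset": [0.05, -0.05, 8], "angular": [0, 0, 0]}, {"offset": [0.05, -0.05, 10], "angular": [0, 0, 0]}, {"offset": [0.05, -0.05, 11.5], "angular": [0, 0, 0]}, {"offset": [0.05, -0.05, 12], "angular": [0, 0, 0]}, {"offset": [0.05, -0.05, 12], "angular": [0, 0, 0]}, {"offset": [0.05, -0.05, 12], "angular": [0, 0, 0]}])

```text
time_s: 2.37
eef_pos: [0.3926, -0.2789, 0.0331]
ee_rot: [0.001, 0.989, 0.149, 0.0]
force: [0.1, -0.2, 0.4]
grip_width: 0.993
finger_force: 0.0
```

apply_moves(commands=[{"offset": [0, 0, 0], "angular": [0, 0, 0]}, {"offset": [0, 0, 0], "angular": [0, 0, 0]}, {"offset": [0, 0, 0], "angular": [0, 0, 0]}, {"offset": [0, 0, 0], "angular": [0, 0, 0]}, {"offset": [0, 0, 0], "angular": [0, 0, 0]}, {"offset": [0, 0, 0], "angular": [0, 0, 0]}, {"offset": [0, 0, 0], "angular": [0, 0, 0]}, {"offset": [0, 0, 0], "angular": [0, 0, 0]}], grip=0.4, grip_force=15)

```text
time_s: 3.03
eef_pos: [0.3925, -0.2778, 0.0326]
ee_rot: [0.0, 0.989, 0.15, 0.0]
force: [0.6, 0.3, 1.0]
grip_width: 0.553
finger_force: 15.0
```

apply_moves(commands=[{"offset": [0, 0, -3], "angular": [0, 0, 0]}, {"offset": [0, 0, -6], "angular": [0, 0, 0]}, {"offset": [0, 0, -10], "angular": [0, 0, 0]}, {"offset": [4, -5, -13], "angular": [0, 0, 0]}, {"offset": [6, -8, -13], "angular": [0, 0, 0]}, {"offset": [8, -10.5, -13], "angular": [0, 0, 0]}, {"offset": [8, -10.5, -13], "angular": [0, 0, 0]}, {"offset": [8, -10.5, -13], "angular": [0, 0, 0]}, {"offset": [8, -10.5, -13], "angular": [0, 0, 0]}, {"offset": [8, -10.5, -13], "angular": [0, 0, 0]}])

```text
time_s: 3.87
eef_pos: [0.4372, -0.1543, 0.162]
ee_rot: [0.0, 0.989, 0.15, -0.001]
force: [0.2, 0.6, -2.5]
grip_width: 0.554
finger_force: 15.0
```

```bash
python3 -c "
from h import *
wrist('white',.007,'w3.png')"
```

```text
t 3.8667 tcp [ 0.4372 -0.1543  0.162 ] rpy [1.800e+02 7.000e-02 1.724e+01] F [ 0.18  0.61 -2.48] grip 0.554
white [284.8 462. ] [48.7 97.8] 1577.5 world [ 0.1945 -0.1893] tool cm [-24.2   -3.85  15.53]
white [ 53.3 444.9] [19.3 88. ] 993.5 world [0.1462 0.0377] tool cm [-22.09 -26.96  15.52]
white [532.2 191.8] [330.5 379.8] 69355.0 world [ 0.5192 -0.3098] tool cm [ 3.24 17.28 15.5 ]
white [174.7  -2. ] [34.9 38. ] 443.0 world [ 5.708e-01 -4.000e-04] tool cm [ 17.34 -10.74  15.48]
white [249.7  64.3] [279.3 310.7] 42282.0 world [ 0.544  -0.0634] tool cm [12.9  -5.51 15.48]
```

View pics/w3.png

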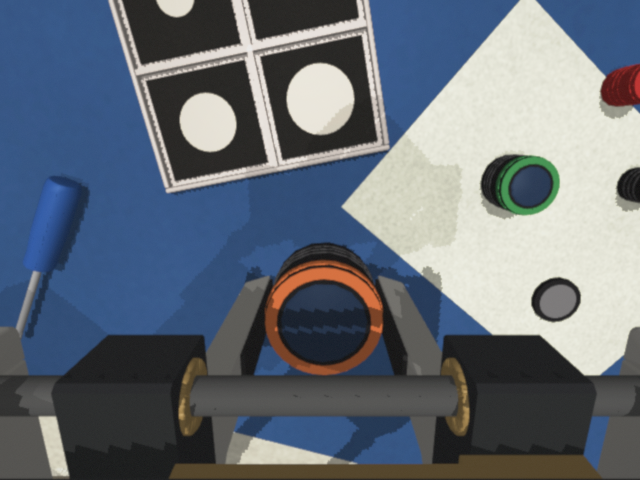

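The held widest group is at (325,320). The discs show at (208,122) for large and (320,99) for widest, the latter partly shadowed. I'll filter for round white blobs.

```bash
cat >> h.py <<'E'
def discs(cam='wrist',z=.007,vmin=105,fn=None,im=None):
    st=arm.read_state()
    if im is None: im=snap(cam,fn)
    hsv=cv2.cvtColor(cv2.GaussianBlur(im,(3,3),0),cv2.COLOR_RGB2HSV)
    m=cv2.inRange(hsv,(0,0,vmin),(180,70,255))
    for c in cv2.findContours(m,cv2.RETR_LIST,cv2.CHAIN_APPROX_NONE)[0]:
        A=cv2.contourArea(c)
        if A<60 or len(c)<10: continue
        (u,v),(a,b),t=cv2.fitEllipse(c)
        if a/b<.75 or abs(np.pi*a*b/4/A-1)>.06: continue
        w=ray(cam,(u,v),z,st); D=np.linalg.norm(ray(cam,(u+(a+b)/4,v),z,st)-w)*2000
        if 20<D<62: print('disc',round(u,1),round(v,1),'D',D.round(1),'world',w.round(4),'tool cm',tool([*w,z],st).round(2))
E
python3 -c "
from h import *
im=cv2.imread('pics/w3.png')[:,:,::-1].copy()
discs(im=im); discs('top')"
```

```text
disc 557.6 300.8 D 29.0 world [ 0.4369 -0.374 ] tool cm [-6.49 20.95 15.5 ]
disc 555.5 299.2 D 41.5 world [ 0.4377 -0.3715] tool cm [-6.34 20.74 15.5 ]
disc 520.0 183.5 D 57.8 world [ 0.5223 -0.2977] tool cm [ 3.92 16.19 15.49]
disc 207.6 121.8 D 45.6 world [ 0.4939 -0.0424] tool cm [ 8.75 -9.04 15.49]
disc 319.8 98.4 D 54.1 world [ 0.5365 -0.1217] tool cm [10.48 -0.21 15.49]
disc 186.2 293.8 D 35.8 world [0.4081 0.273 ] tool cm [  9.87 -41.71  15.49]
disc 345.7 253.7 D 46.1 world [ 0.4958 -0.0414] tool cm [ 8.96 -9.08 15.49]
disc 520.5 228.9 D 36.8 world [ 0.5551 -0.3953] tool cm [ 4.17 26.48 15.49]
disc 385.2 233.7 D 53.4 world [ 0.5383 -0.1204] tool cm [10.68 -0.28 15.49]
disc 325.4 214.1 D 29.7 world [0.5753 0.0012] tool cm [ 17.81 -10.8   15.48]
disc 364.9 194.4 D 37.6 world [ 0.6178 -0.0782] tool cm [19.53 -1.96 15.48]
disc 248.6 185.6 D 23.9 world [0.6297 0.1582] tool cm [ 27.65 -24.19  15.47]
```

apply_moves(commands=[{"offset": [3.5, 0, 0], "angular": [0, 0, 0]}, {"offset": [7, -0.2, 0], "angular": [0, 0, 0]}, {"offset": [9.5, -0.25, 0], "angular": [0, 0, 0]}, {"offset": [10.6, -0.25, 0], "angular": [0, 0, 0]}, {"offset": [10.6, -0.25, 3.5], "angular": [0, 0, 0]}, {"offset": [10.6, -0.25, 7], "angular": [0, 0, 0]}, {"offset": [10.6, -0.25, 9.5], "angular": [0, 0, 0]}, {"offset": [10.6, -0.25, 11], "angular": [0, 0, 0]}, {"offset": [10.6, -0.25, 11.3], "angular": [0, 0, 0]}, {"offset": [10.6, -0.25, 11.3], "angular": [0, 0, 0]}])

```text
time_s: 4.8
eef_pos: [0.5368, -0.1206, 0.0482]
ee_rot: [-0.001, 0.989, 0.149, -0.002]
force: [1.6, 0.2, -1.7]
grip_width: 0.552
finger_force: 15.0
```

```bash
python3 -c "
from h import *
im=cv2.imread('pics/w3.png')[:,:,::-1].copy()
p=arm.camera_params('wrist');T=np.array(p['T_tool_cam']);f=240/np.tan(np.radians(p['vertical_fov'])/2)
for c,a,A in blobs(im,'orange',800):
    d=T[:3,:3]@np.array([(c[0]-p['cx'])/f,(c[1]-p['cy'])/f,1]);o=T[:3,3];print(c,a,(o+d*(-.007-o[2])/d[2])*100)
wrist('orange',.053,None,800);print(tool([.5373,-.1212,.0405]))
"
```

```text
(323.8327941894531, 316.927490234375) (113.11844635009766, 117.60725402832031) [-0.00918648  0.09266314 -0.7       ]
t 4.8 tcp [ 0.5368 -0.1206  0.0482] rpy [-179.9     0.18   17.16] F [ 1.64  0.18 -1.66] grip 0.552
orange [323.7 317. ] [113.3 117.9] 10406.0 world [ 0.5359 -0.1218] tool cm [-0.12  0.09 -0.48]
[-0.07575199  0.01509308  0.89941631]
```

apply_moves(commands=[{"offset": [0, 0, 0.3], "angular": [0, 0, 0]}, {"offset": [0, 0, 0.5], "angular": [0, 0, 0]}, {"offset": [0, 0, 0.6], "angular": [0, 0, 0]}, {"offset": [0, 0, 0.7], "angular": [0, 0, 0]}, {"offset": [0, 0, 0.75], "angular": [0, 0, 0]}, {"offset": [0, 0, 0.75], "angular": [0, 0, 0]}, {"offset": [0, 0, 0.75], "angular": [0, 0, 0]}])

```text
time_s: 5.43
eef_pos: [0.5383, -0.1199, 0.0421]
ee_rot: [0.0, 0.989, 0.15, 0.0]
force: [0.7, -0.2, -1.3]
grip_width: 0.552
finger_force: 15.0
```

apply_moves(commands=[{"offset": [0, 0, 0.05], "angular": [0, 0, 0]}, {"offset": [0, 0, 0.1], "angular": [0, 0, 0]}, {"offset": [0, 0, 0.1], "angular": [0, 0, 0]}, {"offset": [0, 0, 0.1], "angular": [0, 0, 0]}])

```text
time_s: 5.77
eef_pos: [0.5382, -0.12, 0.0409]
ee_rot: [0.0, 0.989, 0.15, -0.0]
force: [0.3, -0.0, -2.5]
grip_width: 0.55
finger_force: 15.0
```

```bash
python3 -c "
from h import *
for i in range(3): s=arm.read_state();print(s['eef_pos'],s['force'],s['tau'])"
```

```text
[ 0.53815188 -0.11995622  0.04090477] [ 0.29278838 -0.00418356 -2.4887917 ] [ 3.77807562e-03 -4.32727718e+01 -1.83264720e+01  4.38178482e-02
 -4.69192956e-02 -2.33895327e-05]
[ 0.53815188 -0.11995622  0.04090477] [ 0.29278838 -0.00418356 -2.4887917 ] [ 3.77807562e-03 -4.32727718e+01 -1.83264720e+01  4.38178482e-02
 -4.69192956e-02 -2.33895327e-05]
[ 0.53815188 -0.11995622  0.04090477] [ 0.29278838 -0.00418356 -2.4887917 ] [ 3.77807562e-03 -4.32727718e+01 -1.83264720e+01  4.38178482e-02
 -4.69192956e-02 -2.33895327e-05]
```

apply_moves(commands=[{"offset": [0, 0, 0.05], "angular": [0, 0, 0]}, {"offset": [0, 0, 0.1], "angular": [0, 0, 0]}, {"offset": [0, 0, 0.1], "angular": [0, 0, 0]}, {"offset": [0, 0, 0.1], "angular": [0, 0, 0]}])

```text
time_s: 6.1
eef_pos: [0.5382, -0.12, 0.0399]
ee_rot: [0.0, 0.989, 0.15, -0.0]
force: [-0.4, 0.7, -2.6]
grip_width: 0.547
finger_force: 15.0
```

apply_moves(commands=[{"offset": [0, 0, 0.05], "angular": [0, 0, 0]}, {"offset": [0, 0, 0.1], "angular": [0, 0, 0]}, {"offset": [0, 0, 0.1], "angular": [0, 0, 0]}])

```text
time_s: 6.35
eef_pos: [0.5383, -0.12, 0.0396]
ee_rot: [0.0, 0.989, 0.15, 0.0]
force: [-1.2, -0.5, 3.4]
grip_width: 0.552
finger_force: 15.0
```

apply_moves(commands=[{"offset": [0, 0, 0], "angular": [0, 0, 0]}, {"offset": [0, 0, 0], "angular": [0, 0, 0]}, {"offset": [0, 0, 0], "angular": [0, 0, 0]}, {"offset": [0, 0, -0.5], "angular": [0, 0, 0]}, {"offset": [0, 0, -2], "angular": [0, 0, 0]}, {"offset": [0, 0, -5], "angular": [0, 0, 0]}, {"offset": [0, 0, -9], "angular": [0, 0, 0]}, {"offset": [0, 0, -13], "angular": [0, 0, 0]}, {"offset": [0, 0, -13], "angular": [0, 0, 0]}], grip=0.85)

```text
time_s: 7.1
eef_pos: [0.5431, -0.1216, 0.1771]
ee_rot: [0.004, 0.989, 0.15, 0.007]
force: [0.4, -0.4, 0.7]
grip_width: 0.851
finger_force: 0.0
```

```bash
python3 -c "
from h import *
im=wrist('orange',.047,'w4.png');discs(im=im)
print('small rel',tool([.5515,-.3872,.034]))"
```

```text
t 7.1 tcp [ 0.5431 -0.1216  0.1771] rpy [179.46  -0.72  17.24] F [ 0.36 -0.44  0.74] grip 0.851
orange [615.1 313.5] [30.  34.8] 792.5 world [ 0.5543 -0.3746] tool cm [-6.59 24.37 13.16]
orange [318.1 245.9] [64.6 66.5] 3331.5 world [ 0.5374 -0.121 ] tool cm [-0.69 -0.35 13.  ]
disc 192.9 153.8 D 28.7 world [5.707e-01 2.000e-04] tool cm [  6.26 -10.81  16.67]
disc 297.4 132.5 D 36.8 world [ 0.6129 -0.0783] tool cm [ 7.96 -2.07 16.74]
small rel [-7.03531873 25.63154934 14.08984196]
```

View pics/w4.png

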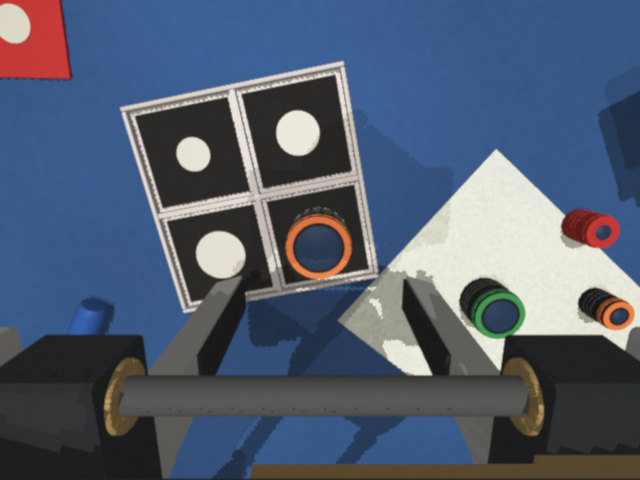

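The widest group now stands upright at (318,246). The empty discs are at (193,154) small, (297,132) medium and (220,254) large. Next is the small one.

apply_moves(commands=[{"offset": [-6.6, 25.9, 2], "angular": [0, 0, 0]}, {"offset": [-6.6, 25.9, 2], "angular": [0, 0, 0]}, {"offset": [-6.6, 25.9, 2], "angular": [0, 0, 0]}, {"offset": [-6.6, 25.9, 2], "angular": [0, 0, 0]}, {"offset": [-6.6, 25.9, 2], "angular": [0, 0, 0]}, {"offset": [-6.6, 25.9, 2], "angular": [0, 0, 0]}, {"offset": [-6.6, 25.9, 2], "angular": [0, 0, 0]}, {"offset": [-6.6, 25.9, 2], "angular": [0, 0, 0]}, {"offset": [-6.6, 25.9, 2], "angular": [0, 0, 0]}, {"offset": [-6.6, 25.9, 2], "angular": [0, 0, 0]}], grip=0.75)

```text
time_s: 7.98
eef_pos: [0.5512, -0.3854, 0.1477]
ee_rot: [-0.001, 0.989, 0.15, -0.001]
force: [0.7, 0.4, -1.0]
grip_width: 0.749
finger_force: 0.0
```

apply_moves(commands=[{"offset": [0, 0, 0], "angular": [0, 0, 0]}, {"offset": [0, 0, 0], "angular": [0, 0, 0]}])

```text
time_s: 8.15
eef_pos: [0.552, -0.3851, 0.1492]
ee_rot: [-0.0, 0.989, 0.151, -0.0]
force: [0.2, 0.0, -0.0]
grip_width: 0.748
finger_force: 0.0
```

```bash
python3 -c "
from h import *
im=wrist('orange',.034)"
```

```text
t 8.15 tcp [ 0.552  -0.3851  0.1492] rpy [-179.97    0.     17.33] F [ 0.16  0.01 -0.04] grip 0.748
orange [329.1 244. ] [35.1 36.4] 987.0 world [ 0.5523 -0.3902] tool cm [-0.12  0.49 11.52]
```

apply_moves(commands=[{"offset": [-0.1, 0.45, 4], "angular": [0, 0, 0]}, {"offset": [-0.1, 0.45, 8], "angular": [0, 0, 0]}, {"offset": [-0.1, 0.45, 10], "angular": [0, 0, 0]}, {"offset": [-0.1, 0.45, 11.3], "angular": [0, 0, 0]}, {"offset": [-0.1, 0.45, 11.6], "angular": [0, 0, 0]}, {"offset": [-0.1, 0.45, 11.6], "angular": [0, 0, 0]}])

```text
time_s: 8.7
eef_pos: [0.552, -0.3904, 0.0323]
ee_rot: [-0.001, 0.989, 0.15, -0.001]
force: [-0.1, -0.7, 1.2]
grip_width: 0.749
finger_force: 0.0
```

apply_moves(commands=[{"offset": [0, 0, 0], "angular": [0, 0, 0]}, {"offset": [0, 0, 0], "angular": [0, 0, 0]}, {"offset": [0, 0, 0], "angular": [0, 0, 0]}, {"offset": [0, 0, 0], "angular": [0, 0, 0]}, {"offset": [0, 0, 0], "angular": [0, 0, 0]}, {"offset": [0, 0, 0], "angular": [0, 0, 0]}, {"offset": [0, 0, 0], "angular": [0, 0, 0]}, {"offset": [0, 0, 0], "angular": [0, 0, 0]}], grip=0.2, grip_force=12)

```text
time_s: 9.37
eef_pos: [0.5523, -0.3915, 0.0332]
ee_rot: [0.0, 0.989, 0.15, 0.0]
force: [0.1, 1.3, 1.2]
grip_width: 0.29
finger_force: 12.0
```

apply_moves(commands=[{"offset": [0, 0, -3], "angular": [0, 0, 0]}, {"offset": [0, 0, -7], "angular": [0, 0, 0]}, {"offset": [0, 0, -11], "angular": [0, 0, 0]}, {"offset": [13.3, -36.8, -13], "angular": [0, 0, 0]}, {"offset": [13.3, -36.8, -13], "angular": [0, 0, 0]}, {"offset": [13.3, -36.8, -13], "angular": [0, 0, 0]}, {"offset": [13.3, -36.8, -13], "angular": [0, 0, 0]}, {"offset": [13.3, -36.8, -13], "angular": [0, 0, 0]}, {"offset": [13.3, -36.8, -13], "angular": [0, 0, 0]}, {"offset": [13.3, -36.8, -13], "angular": [0, 0, 0]}])

```text
time_s: 10.2
eef_pos: [0.5653, -0.0986, 0.158]
ee_rot: [0.0, 0.989, 0.15, 0.0]
force: [0.9, -0.1, 0.8]
grip_width: 0.292
finger_force: 12.0
```

```bash
python3 -c "
from h import *
im=wrist('orange',.169);discs(im=im)
print(tool([.5707,.0002,.04]))"
```

```text
t 10.2 tcp [ 0.5653 -0.0986  0.158 ] rpy [ 1.7999e+02 -1.0000e-02  1.7210e+01] F [ 0.92 -0.11  0.77] grip 0.292
orange [323.8 308.7] [60.7 61.7] 2859.5 world [ 0.571  -0.0978] tool cm [ 0.57  0.09 -1.1 ]
orange [349.5 265.8] [21.4 50.3] 581.0 world [ 0.5922 -0.1022] tool cm [ 2.47  1.14 -1.1 ]
disc 552.7 433.9 D 27.1 world [ 0.4389 -0.3631] tool cm [-20.24  22.36  14.93]
disc 235.6 288.6 D 42.3 world [ 0.4926 -0.032 ] tool cm [-5.19 -7.62 15.19]
disc 208.7 187.4 D 28.9 world [0.5718 0.0103] tool cm [ 3.63 -9.28 15.22]
disc 317.5 165.8 D 36.6 world [ 0.615  -0.0692] tool cm [ 5.37 -0.41 15.16]
disc 21.4 54.3 D 28.5 world [0.6269 0.1668] tool cm [ 13.57 -22.56  15.34]
[ 3.23064946 -8.37425756 11.91258552]
```

apply_moves(commands=[{"offset": [3.2, -8.5, 0], "angular": [0, 0, 0]}, {"offset": [3.2, -8.5, 0], "angular": [0, 0, 0]}, {"offset": [3.2, -8.5, 0], "angular": [0, 0, 0]}, {"offset": [3.2, -8.5, 0], "angular": [0, 0, 0]}, {"offset": [3.2, -8.5, 0], "angular": [0, 0, 0]}, {"offset": [3.2, -8.5, 0], "angular": [0, 0, 0]}])

```text
time_s: 10.75
eef_pos: [0.5711, -0.0113, 0.1577]
ee_rot: [0.001, 0.989, 0.149, -0.0]
force: [-0.5, -1.0, -0.4]
grip_width: 0.293
finger_force: 12.0
```

```bash
cat >> h.py <<'E'
def held(im,zt,amin=800):
    p=arm.camera_params('wrist');T=np.array(p['T_tool_cam']);f=240/np.tan(np.radians(p['vertical_fov'])/2)
    for c,a,A in blobs(im,'orange',amin):
        d=T[:3,:3]@np.array([(c[0]-p['cx'])/f,(c[1]-p['cy'])/f,1]);o=T[:3,3];print('held',np.round(c,1),((o+d*(zt-o[2])/d[2])*100).round(2))
E
python3 -c "
from h import *
im=wrist('orange',.047,'w5.png');discs(im=im);held(im,-.001)
print(arm.read_state()['qvel'].round(3))"
```

```text
t 10.75 tcp [ 0.5711 -0.0113  0.1577] rpy [1.7994e+02 2.0000e-02 1.7190e+01] F [-0.47 -0.99 -0.37] grip 0.293
orange [443.  322.6] [55.9 69.3] 2203.5 world [ 0.5381 -0.1198] tool cm [-6.35  9.38 11.09]
orange [323.7 308.7] [60.8 61.6] 2867.0 world [ 0.522  -0.0275] tool cm [-5.17  0.09 11.08]
disc 309.7 225.3 D 27.9 world [5.728e-01 1.000e-04] tool cm [ 0.51 -1.07 15.07]
disc 417.2 204.7 D 36.0 world [ 0.6154 -0.0793] tool cm [ 2.24  7.77 15.08]
disc 135.1 98.5 D 27.6 world [0.6286 0.1558] tool cm [ 10.43 -14.31  15.06]
held [323.7 308.7] [ 0.1   0.09 -0.1 ]
[-0.008  0.     0.     0.006  0.002  0.004]
```

View pics/w5.png

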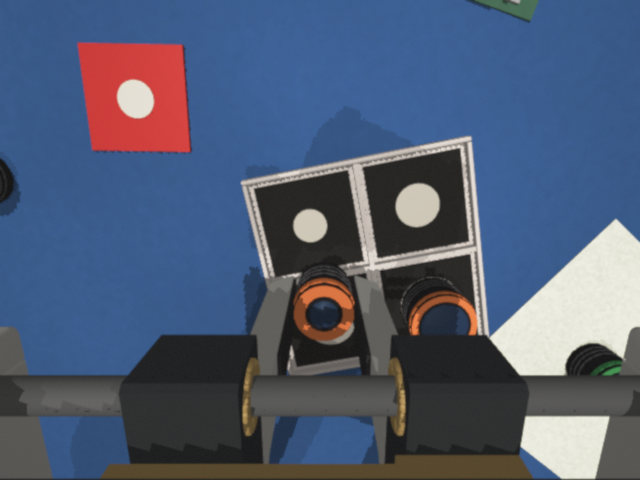

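The held small group is at (324,309), and its empty disc at (310,225) is fully visible. The widest one stands at (440,315).

apply_moves(commands=[{"offset": [0.4, -1.15, 0], "angular": [0, 0, 0]}, {"offset": [0.4, -1.15, 3.5], "angular": [0, 0, 0]}, {"offset": [0.4, -1.15, 7], "angular": [0, 0, 0]}, {"offset": [0.4, -1.15, 9.5], "angular": [0, 0, 0]}, {"offset": [0.4, -1.15, 10.8], "angular": [0, 0, 0]}, {"offset": [0.4, -1.15, 11.3], "angular": [0, 0, 0]}, {"offset": [0.4, -1.15, 11.4], "angular": [0, 0, 0]}, {"offset": [0.4, -1.15, 11.5], "angular": [0, 0, 0]}, {"offset": [0.4, -1.15, 11.6], "angular": [0, 0, 0]}, {"offset": [0.4, -1.15, 11.6], "angular": [0, 0, 0]}])

```text
time_s: 11.63
eef_pos: [0.5724, 0.0021, 0.0429]
ee_rot: [0.0, 0.989, 0.15, 0.001]
force: [-0.2, -0.5, -0.6]
grip_width: 0.293
finger_force: 12.0
```

apply_moves(commands=[{"offset": [0, 0, 0.05], "angular": [0, 0, 0]}, {"offset": [0, 0, 0.1], "angular": [0, 0, 0]}, {"offset": [0, 0, 0.1], "angular": [0, 0, 0]}])

```text
time_s: 11.88
eef_pos: [0.5717, 0.0023, 0.0413]
ee_rot: [0.0, 0.989, 0.15, 0.0]
force: [-0.3, 0.9, -0.4]
grip_width: 0.293
finger_force: 12.0
```

apply_moves(commands=[{"offset": [0, 0, 0.05], "angular": [0, 0, 0]}, {"offset": [0, 0, 0.1], "angular": [0, 0, 0]}, {"offset": [0, 0, 0.1], "angular": [0, 0, 0]}])

```text
time_s: 12.13
eef_pos: [0.5716, 0.0023, 0.0402]
ee_rot: [0.0, 0.989, 0.15, 0.0]
force: [0.6, 1.0, 2.4]
grip_width: 0.298
finger_force: 12.0
```

apply_moves(commands=[{"offset": [0, 0, 0.05], "angular": [0, 0, 0]}, {"offset": [0, 0, 0.05], "angular": [0, 0, 0]}, {"offset": [0, 0, 0.05], "angular": [0, 0, 0]}])

```text
time_s: 12.38
eef_pos: [0.5716, 0.0023, 0.0402]
ee_rot: [0.0, 0.989, 0.15, 0.0]
force: [-1.3, 1.2, 6.4]
grip_width: 0.292
finger_force: 12.0
```

Contact made. Release, rise, settle and check.

apply_moves(commands=[{"offset": [0, 0, 0], "angular": [0, 0, 0]}, {"offset": [0, 0, 0], "angular": [0, 0, 0]}, {"offset": [0, 0, 0], "angular": [0, 0, 0]}, {"offset": [0, 0, -0.5], "angular": [0, 0, 0]}, {"offset": [0, 0, -2], "angular": [0, 0, 0]}, {"offset": [0, 0, -5], "angular": [0, 0, 0]}, {"offset": [0, 0, -9], "angular": [0, 0, 0]}, {"offset": [0, 0, -12], "angular": [0, 0, 0]}, {"offset": [0, 0, -12], "angular": [0, 0, 0]}, {"offset": [0, 0, -12], "angular": [0, 0, 0]}], grip=0.6)

```text
time_s: 13.22
eef_pos: [0.5727, 0.0022, 0.1615]
ee_rot: [0.001, 0.989, 0.15, 0.002]
force: [-0.5, -0.6, 0.6]
grip_width: 0.604
finger_force: 0.0
```

apply_moves(commands=[{"offset": [0, 0, 0], "angular": [0, 0, 0]}, {"offset": [0, 0, 0], "angular": [0, 0, 0]}], grip=0.8)

```text
time_s: 13.38
eef_pos: [0.5702, 0.0025, 0.1577]
ee_rot: [-0.0, 0.989, 0.15, -0.002]
force: [-0.4, -0.7, 0.1]
grip_width: 0.706
finger_force: 0.0
```

```bash
python3 -c "
from h import *
im=wrist('orange',.041,'w6.png');discs(im=im)
print('large rel',tool([.5329,.2651,.15]))"
```

```text
t 13.3833 tcp [0.5702 0.0025 0.1577] rpy [-179.93    0.18   17.23] F [-0.44 -0.75  0.1 ] grip 0.706
orange [465.6 316.3] [41.5 58.7] 1376.0 world [ 0.545  -0.1237] tool cm [-6.1  11.32 11.68]
orange [324.4 240.1] [37.9 38.3] 1116.5 world [0.5716 0.0015] tool cm [ 0.14  0.15 11.67]
disc 345.1 324.0 D 41.4 world [ 0.4939 -0.042 ] tool cm [-8.55  2.01 15.08]
disc 433.8 208.1 D 36.6 world [ 0.6154 -0.079 ] tool cm [ 1.96  9.14 15.03]
disc 153.4 102.2 D 28.0 world [0.6284 0.1562] tool cm [ 10.16 -12.94  15.04]
large rel [  4.22004138 -26.19053698   0.7766403 ]
```

View pics/w6.png

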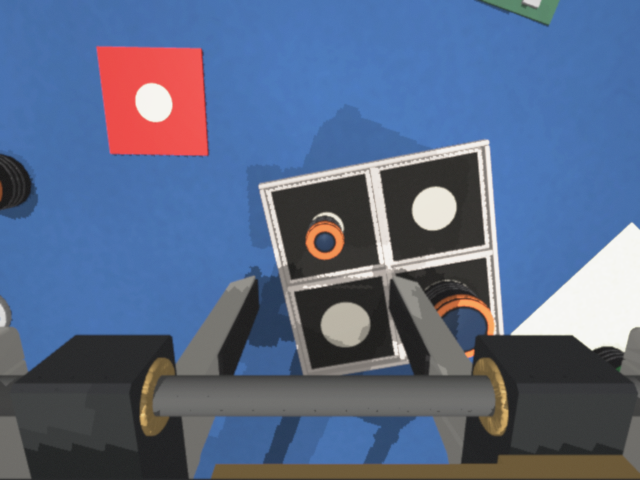

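The small group stands on its disc, with its ring at (324,240). Empty discs remain at (345,324) and (434,208). Next is the large one.

apply_moves(commands=[{"offset": [4.2, -26.2, 0.8], "angular": [0, 0, 0]}, {"offset": [4.2, -26.2, 0.8], "angular": [0, 0, 0]}, {"offset": [4.2, -26.2, 0.8], "angular": [0, 0, 0]}, {"offset": [4.2, -26.2, 0.8], "angular": [0, 0, 0]}, {"offset": [4.2, -26.2, 0.8], "angular": [0, 0, 0]}, {"offset": [4.2, -26.2, 0.8], "angular": [0, 0, 0]}, {"offset": [4.2, -26.2, 0.8], "angular": [0, 0, 0]}, {"offset": [4.2, -26.2, 0.8], "angular": [0, 0, 0]}, {"offset": [4.2, -26.2, 0.8], "angular": [0, 0, 0]}, {"offset": [4.2, -26.2, 0.8], "angular": [0, 0, 0]}], grip=0.9)

```text
time_s: 14.27
eef_pos: [0.5336, 0.2639, 0.1503]
ee_rot: [0.001, 0.989, 0.15, -0.001]
force: [0.2, -0.3, 0.6]
grip_width: 0.9
finger_force: 0.0
```

apply_moves(commands=[{"offset": [0, 0, 0], "angular": [0, 0, 0]}, {"offset": [0, 0, 0], "angular": [0, 0, 0]}, {"offset": [0, 0, 0], "angular": [0, 0, 0]}])

```text
time_s: 14.52
eef_pos: [0.5343, 0.2637, 0.1513]
ee_rot: [0.0, 0.989, 0.149, -0.0]
force: [0.8, -0.1, 0.5]
grip_width: 0.899
finger_force: 0.0
```

```bash
python3 -c "
from h import *
im=wrist('orange',.038)"
```

```text
t 14.5167 tcp [0.5343 0.2637 0.1513] rpy [1.7998e+02 1.0000e-02 1.7130e+01] F [ 0.77 -0.06  0.52] grip 0.899
orange [319.1 243.3] [57.3 57.9] 2571.5 world [0.5334 0.266 ] tool cm [-0.02 -0.25 11.33]
orange [146.  159.6] [49.4 54.6] 2084.5 world [0.5559 0.3994] tool cm [  6.06 -12.33  11.33]
```

apply_moves(commands=[{"offset": [-0.05, -0.3, 4], "angular": [0, 0, 0]}, {"offset": [-0.05, -0.3, 8], "angular": [0, 0, 0]}, {"offset": [-0.05, -0.3, 10], "angular": [0, 0, 0]}, {"offset": [-0.05, -0.3, 11.5], "angular": [0, 0, 0]}, {"offset": [-0.05, -0.3, 11.8], "angular": [0, 0, 0]}, {"offset": [-0.05, -0.3, 11.8], "angular": [0, 0, 0]}])

```text
time_s: 15.07
eef_pos: [0.5321, 0.2671, 0.0324]
ee_rot: [0.0, 0.989, 0.149, -0.001]
force: [-0.2, 0.0, 0.5]
grip_width: 0.9
finger_force: 0.0
```

apply_moves(commands=[{"offset": [0, 0, 0], "angular": [0, 0, 0]}, {"offset": [0, 0, 0], "angular": [0, 0, 0]}, {"offset": [0, 0, 0], "angular": [0, 0, 0]}, {"offset": [0, 0, 0], "angular": [0, 0, 0]}, {"offset": [0, 0, 0], "angular": [0, 0, 0]}, {"offset": [0, 0, 0], "angular": [0, 0, 0]}, {"offset": [0, 0, 0], "angular": [0, 0, 0]}, {"offset": [0, 0, 0], "angular": [0, 0, 0]}], grip=0.3, grip_force=15)

```text
time_s: 15.73
eef_pos: [0.5328, 0.2677, 0.0337]
ee_rot: [0.0, 0.989, 0.15, 0.0]
force: [-0.7, -0.5, 2.4]
grip_width: 0.466
finger_force: 15.0
```

apply_moves(commands=[{"offset": [0, 0, -3], "angular": [0, 0, 0]}, {"offset": [0, 0, -7], "angular": [0, 0, 0]}, {"offset": [0, 0, -11], "angular": [0, 0, 0]}, {"offset": [-14.9, 28.4, -13], "angular": [0, 0, 0]}, {"offset": [-14.9, 28.4, -13], "angular": [0, 0, 0]}, {"offset": [-14.9, 28.4, -13], "angular": [0, 0, 0]}, {"offset": [-14.9, 28.4, -13], "angular": [0, 0, 0]}, {"offset": [-14.9, 28.4, -13], "angular": [0, 0, 0]}, {"offset": [-14.9, 28.4, -13], "angular": [0, 0, 0]}, {"offset": [-14.9, 28.4, -13], "angular": [0, 0, 0]}])

```text
time_s: 16.57
eef_pos: [0.4787, -0.0201, 0.1614]
ee_rot: [-0.0, 0.989, 0.15, -0.0]
force: [1.2, 0.3, -0.7]
grip_width: 0.464
finger_force: 15.0
```

```bash
python3 -c "
from h import *
print(tool([.494-.019,-.042-.006,.1625]))"
```

```text
[-1.1795893   2.55618512 -0.11023861]
```

apply_moves(commands=[{"offset": [-1.5, 2.2, 0], "angular": [0, 0, 0]}, {"offset": [-1.5, 2.2, 0], "angular": [0, 0, 0]}, {"offset": [-1.5, 2.2, 0], "angular": [0, 0, 0]}, {"offset": [-1.5, 2.2, 0], "angular": [0, 0, 0]}, {"offset": [-1.5, 2.2, 0], "angular": [0, 0, 0]}])

```text
time_s: 16.98
eef_pos: [0.4721, -0.0429, 0.1613]
ee_rot: [-0.0, 0.989, 0.15, -0.0]
force: [-0.3, 0.6, -1.3]
grip_width: 0.464
finger_force: 15.0
```

```bash
python3 -c "
from h import *
im=wrist('orange',.041,'w7.png');discs(im=im);held(im,.0045)"
```

```text
t 16.9833 tcp [ 0.4721 -0.0429  0.1613] rpy [-1.7996e+02  1.0000e-02  1.7300e+01] F [-0.28  0.61 -1.26] grip 0.464
orange [323.8 312.4] [95.2 97.6] 7227.0 world [ 0.4156 -0.0614] tool cm [-5.94  0.1  12.03]
orange [452.2 190.8] [71.4 75.6] 4214.0 world [ 0.5364 -0.1223] tool cm [ 3.78  9.5  12.02]
orange [303.7  89.8] [41.2 44.6] 1406.0 world [0.5703 0.0012] tool cm [10.69 -1.28 12.03]
disc 329.6 205.8 D 43.9 world [ 0.4937 -0.042 ] tool cm [ 2.09  0.58 15.43]
disc 424.4 68.2 D 38.1 world [ 0.6155 -0.0788] tool cm [12.62  7.72 15.42]
held [323.8 312.4] [-0.35  0.09  0.45]
held [452.2 190.8] [5.31 5.57 0.45]
held [303.7  89.8] [ 9.34 -0.71  0.45]
```

View pics/w7.png

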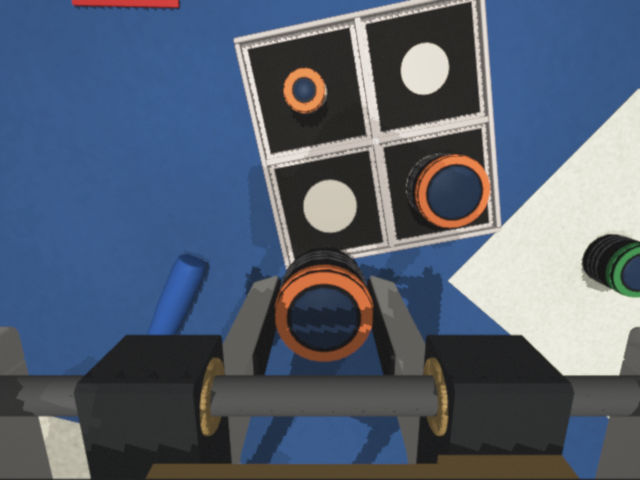

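The held large group is at (324,312) and its disc at (330,206). The small and widest groups stand centred in their own pockets.

apply_moves(commands=[{"offset": [2.05, 0.5, 0], "angular": [0, 0, 0]}, {"offset": [2.05, 0.5, 3.5], "angular": [0, 0, 0]}, {"offset": [2.05, 0.5, 7], "angular": [0, 0, 0]}, {"offset": [2.05, 0.5, 9.5], "angular": [0, 0, 0]}, {"offset": [2.05, 0.5, 11], "angular": [0, 0, 0]}, {"offset": [2.05, 0.5, 11.6], "angular": [0, 0, 0]}, {"offset": [2.05, 0.5, 11.7], "angular": [0, 0, 0]}, {"offset": [2.05, 0.5, 11.8], "angular": [0, 0, 0]}, {"offset": [2.05, 0.5, 11.9], "angular": [0, 0, 0]}, {"offset": [2.05, 0.5, 11.9], "angular": [0, 0, 0]}])

```text
time_s: 17.87
eef_pos: [0.494, -0.0427, 0.0435]
ee_rot: [0.0, 0.989, 0.15, 0.001]
force: [-0.4, -0.4, -1.5]
grip_width: 0.469
finger_force: 15.0
```

apply_moves(commands=[{"offset": [0, 0, 0.05], "angular": [0, 0, 0]}, {"offset": [0, 0, 0.1], "angular": [0, 0, 0]}, {"offset": [0, 0, 0.1], "angular": [0, 0, 0]}])

```text
time_s: 18.12
eef_pos: [0.4933, -0.0428, 0.0419]
ee_rot: [0.0, 0.989, 0.15, 0.0]
force: [-0.9, -0.1, -1.6]
grip_width: 0.466
finger_force: 15.0
```

apply_moves(commands=[{"offset": [0, 0, 0.05], "angular": [0, 0, 0]}, {"offset": [0, 0, 0.1], "angular": [0, 0, 0]}, {"offset": [0, 0, 0.1], "angular": [0, 0, 0]}])

```text
time_s: 18.37
eef_pos: [0.4931, -0.0428, 0.0407]
ee_rot: [0.0, 0.989, 0.15, 0.0]
force: [-0.3, -0.0, 1.7]
grip_width: 0.466
finger_force: 15.0
```

apply_moves(commands=[{"offset": [0, 0, 0.05], "angular": [0, 0, 0]}, {"offset": [0, 0, 0.05], "angular": [0, 0, 0]}, {"offset": [0, 0, 0.05], "angular": [0, 0, 0]}])

```text
time_s: 18.62
eef_pos: [0.4931, -0.0428, 0.0407]
ee_rot: [0.0, 0.989, 0.15, 0.0]
force: [-0.8, -0.0, 5.6]
grip_width: 0.467
finger_force: 15.0
```

apply_moves(commands=[{"offset": [0, 0, 0], "angular": [0, 0, 0]}, {"offset": [0, 0, 0], "angular": [0, 0, 0]}, {"offset": [0, 0, 0], "angular": [0, 0, 0]}, {"offset": [0, 0, -0.5], "angular": [0, 0, 0]}, {"offset": [0, 0, -2], "angular": [0, 0, 0]}, {"offset": [0, 0, -5], "angular": [0, 0, 0]}, {"offset": [0, 0, -9], "angular": [0, 0, 0]}, {"offset": [0, 0, -12], "angular": [0, 0, 0]}, {"offset": [0, 0, -12], "angular": [0, 0, 0]}, {"offset": [0, 0, -12], "angular": [0, 0, 0]}], grip=0.75)

```text
time_s: 19.45
eef_pos: [0.4943, -0.043, 0.162]
ee_rot: [0.001, 0.989, 0.15, 0.002]
force: [-0.6, -0.3, 0.0]
grip_width: 0.754
finger_force: 0.0
```

apply_moves(commands=[{"offset": [0, 0, 0], "angular": [0, 0, 0]}, {"offset": [0, 0, 0], "angular": [0, 0, 0]}])

```text
time_s: 19.62
eef_pos: [0.4918, -0.0424, 0.1586]
ee_rot: [-0.001, 0.989, 0.15, -0.002]
force: [0.3, 0.7, 0.8]
grip_width: 0.751
finger_force: 0.0
```

```bash
python3 -c "
from h import *
im=wrist('orange',.045);discs(im=im)
print(tool([.5557,.3995,.15]))"
```

```text
t 19.6167 tcp [ 0.4918 -0.0424  0.1586] rpy [-1.7991e+02  1.6000e-01  1.7230e+01] F [0.27 0.68 0.76] grip 0.751
orange [324.7 241.7] [58.9 60. ] 2753.5 world [ 0.4929 -0.0436] tool cm [ 0.1   0.16 11.36]
orange [443.9 216.5] [70.1 74.3] 4035.5 world [ 0.5367 -0.1208] tool cm [ 2.    8.83 11.34]
orange [295.8 118.3] [39.8 44. ] 1348.0 world [0.5702 0.0009] tool cm [ 8.8  -1.8  11.34]
disc 416.7 93.7 D 37.7 world [ 0.6155 -0.079 ] tool cm [10.78  7.18 15.09]
[ 19.19468033 -40.31858108   0.8489323 ]
```

apply_moves(commands=[{"offset": [19.2, -40.3, 0.8], "angular": [0, 0, 0]}, {"offset": [19.2, -40.3, 0.8], "angular": [0, 0, 0]}, {"offset": [19.2, -40.3, 0.8], "angular": [0, 0, 0]}, {"offset": [19.2, -40.3, 0.8], "angular": [0, 0, 0]}, {"offset": [19.2, -40.3, 0.8], "angular": [0, 0, 0]}, {"offset": [19.2, -40.3, 0.8], "angular": [0, 0, 0]}, {"offset": [19.2, -40.3, 0.8], "angular": [0, 0, 0]}, {"offset": [19.2, -40.3, 0.8], "angular": [0, 0, 0]}, {"offset": [19.2, -40.3, 0.8], "angular": [0, 0, 0]}, {"offset": [19.2, -40.3, 0.8], "angular": [0, 0, 0]}])

```text
time_s: 20.5
eef_pos: [0.5519, 0.3713, 0.1505]
ee_rot: [0.001, 0.989, 0.15, -0.002]
force: [0.5, -0.8, 0.6]
grip_width: 0.75
finger_force: 0.0
```

```bash
python3 -c "
from h import *
s=arm.read_state();print(tool([.5557,.3995,.15],s),s['joint_pos'])"
```

```text
[ 1.20096318 -2.57629028  0.04064098] [ 4.87906959e-01  4.58346746e-01  1.41390181e+00 -2.83482986e-04
  1.27272844e+00  1.75766051e+00]
```

apply_moves(commands=[{"offset": [1.2, -2.2, 0], "angular": [0, 0, 0]}, {"offset": [1.2, -2.2, 0], "angular": [0, 0, 0]}, {"offset": [1.2, -2.2, 0], "angular": [0, 0, 0]}, {"offset": [1.2, -2.2, 0], "angular": [0, 0, 0]}, {"offset": [1.2, -2.2, 0], "angular": [0, 0, 0]}])

```text
time_s: 20.92
eef_pos: [0.5572, 0.3925, 0.1517]
ee_rot: [0.001, 0.989, 0.149, -0.001]
force: [0.3, 0.6, -0.6]
grip_width: 0.749
finger_force: 0.0
```

```bash
python3 -c "
from h import *
im=wrist('orange',.036,'w8.png')"
```

```text
t 20.9167 tcp [0.5572 0.3925 0.1517] rpy [1.7994e+02 1.2000e-01 1.7170e+01] F [ 0.27  0.59 -0.63] grip 0.749
orange [309.5 239.5] [46.8 47.2] 1721.0 world [0.5562 0.4022] tool cm [ 0.21 -0.96 11.57]
```

View pics/w8.png

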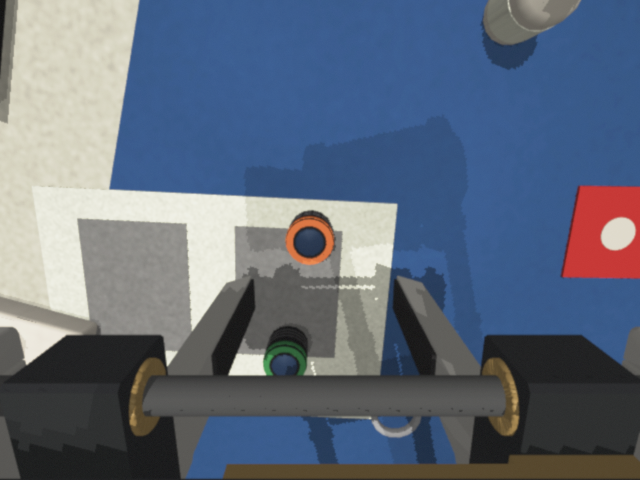

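The orange medium group is at (310,240). The green look-alike at (286,358) is well behind the grasp line, so the way down is clear.

apply_moves(commands=[{"offset": [0.2, -1, 3], "angular": [0, 0, 0]}, {"offset": [0.2, -1, 7], "angular": [0, 0, 0]}, {"offset": [0.2, -1, 10], "angular": [0, 0, 0]}, {"offset": [0.2, -1, 11.5], "angular": [0, 0, 0]}, {"offset": [0.2, -1, 11.85], "angular": [0, 0, 0]}, {"offset": [0.2, -1, 11.85], "angular": [0, 0, 0]}])

```text
time_s: 21.47
eef_pos: [0.5562, 0.4028, 0.0331]
ee_rot: [0.001, 0.989, 0.149, -0.001]
force: [-0.2, 0.3, 0.5]
grip_width: 0.753
finger_force: 0.0
```

apply_moves(commands=[{"offset": [0, 0, 0], "angular": [0, 0, 0]}, {"offset": [0, 0, 0], "angular": [0, 0, 0]}, {"offset": [0, 0, 0], "angular": [0, 0, 0]}, {"offset": [0, 0, 0], "angular": [0, 0, 0]}, {"offset": [0, 0, 0], "angular": [0, 0, 0]}, {"offset": [0, 0, 0], "angular": [0, 0, 0]}, {"offset": [0, 0, 0], "angular": [0, 0, 0]}, {"offset": [0, 0, 0], "angular": [0, 0, 0]}], grip=0.25, grip_force=15)

```text
time_s: 22.13
eef_pos: [0.557, 0.4044, 0.0348]
ee_rot: [-0.0, 0.989, 0.15, 0.001]
force: [-1.2, -0.6, 4.5]
grip_width: 0.38
finger_force: 15.0
```

apply_moves(commands=[{"offset": [0, 0, -3], "angular": [0, 0, 0]}, {"offset": [0, 0, -7], "angular": [0, 0, 0]}, {"offset": [0, 0, -11], "angular": [0, 0, 0]}, {"offset": [-10.2, 47.9, -13], "angular": [0, 0, 0]}, {"offset": [-10.2, 47.9, -13], "angular": [0, 0, 0]}, {"offset": [-10.2, 47.9, -13], "angular": [0, 0, 0]}, {"offset": [-10.2, 47.9, -13], "angular": [0, 0, 0]}, {"offset": [-10.2, 47.9, -13], "angular": [0, 0, 0]}, {"offset": [-10.2, 47.9, -13], "angular": [0, 0, 0]}, {"offset": [-10.2, 47.9, -13], "angular": [0, 0, 0]}])

```text
time_s: 22.97
eef_pos: [0.5826, 0.1123, 0.1556]
ee_rot: [-0.0, 0.989, 0.15, -0.0]
force: [0.5, -0.2, -0.5]
grip_width: 0.378
finger_force: 15.0
```

```bash
python3 -c "
from h import *
print(tool([.601,-.0834,.163]))"
```

```text
[-4.04988402 19.23381352 -0.73860565]
```

apply_moves(commands=[{"offset": [-4, 18.7, 0], "angular": [0, 0, 0]}, {"offset": [-4, 18.7, 0], "angular": [0, 0, 0]}, {"offset": [-4, 18.7, 0], "angular": [0, 0, 0]}, {"offset": [-4, 18.7, 0], "angular": [0, 0, 0]}, {"offset": [-4, 18.7, 0], "angular": [0, 0, 0]}, {"offset": [-4, 18.7, 0], "angular": [0, 0, 0]}, {"offset": [-4, 18.7, 0], "angular": [0, 0, 0]}, {"offset": [-4, 18.7, 0], "angular": [0, 0, 0]}, {"offset": [-4, 18.7, 0], "angular": [0, 0, 0]}])

```text
time_s: 23.72
eef_pos: [0.6, -0.0749, 0.1557]
ee_rot: [-0.0, 0.989, 0.15, -0.0]
force: [0.1, -0.5, -1.1]
grip_width: 0.379
finger_force: 15.0
```

```bash
python3 -c "
from h import *
im=wrist('orange',.045,'w9.png');discs(im=im);held(im,-.002)"
```

```text
t 23.7167 tcp [ 0.6    -0.0749  0.1557] rpy [-1.7995e+02  3.0000e-02  1.7310e+01] F [ 0.12 -0.47 -1.08] grip 0.379
orange [331.3 320.5] [ 78.6 105.7] 5628.5 world [ 0.5431 -0.0997] tool cm [-6.17  0.68 11.07]
orange [214.9 248.2] [38.4 39.6] 1167.0 world [ 5.732e-01 -1.000e-04] tool cm [-0.32 -7.92 11.08]
disc 333.1 215.7 D 35.9 world [ 0.6156 -0.0789] tool cm [ 1.36  0.87 14.88]
disc 46.5 109.8 D 27.5 world [0.6288 0.1556] tool cm [  9.61 -21.12  14.89]
held [331.3 320.5] [-0.43  0.43 -0.2 ]
held [214.9 248.2] [ 2.95 -4.55 -0.2 ]
```

View pics/w9.png

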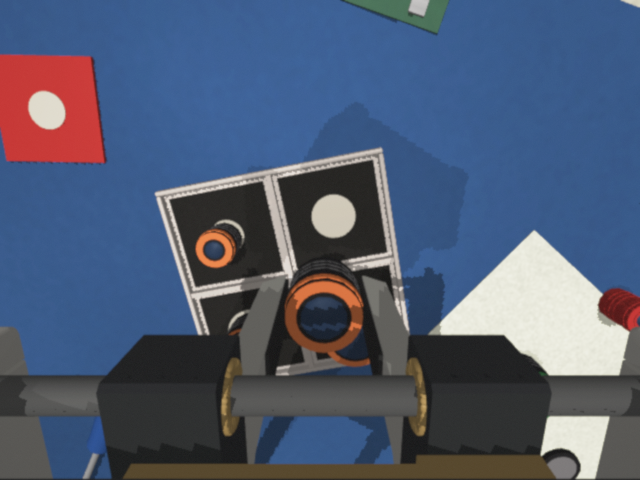

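The held medium group is at about (324,313) and its disc at (333,216). The blob fit merged with the widest ring behind it, so I use the usual in-hand offset.

apply_moves(commands=[{"offset": [1.3, 0.8, 0], "angular": [0, 0, 0]}, {"offset": [1.3, 0.8, 3.5], "angular": [0, 0, 0]}, {"offset": [1.3, 0.8, 7], "angular": [0, 0, 0]}, {"offset": [1.3, 0.8, 9.5], "angular": [0, 0, 0]}, {"offset": [1.3, 0.8, 10.6], "angular": [0, 0, 0]}, {"offset": [1.3, 0.8, 10.9], "angular": [0, 0, 0]}, {"offset": [1.3, 0.8, 11.0], "angular": [0, 0, 0]}, {"offset": [1.3, 0.8, 11.1], "angular": [0, 0, 0]}, {"offset": [1.3, 0.8, 11.2], "angular": [0, 0, 0]}, {"offset": [1.3, 0.8, 11.2], "angular": [0, 0, 0]}])

```text
time_s: 24.6
eef_pos: [0.6162, -0.0803, 0.0454]
ee_rot: [0.001, 0.989, 0.15, 0.001]
force: [-1.0, -0.9, -1.2]
grip_width: 0.379
finger_force: 15.0
```

apply_moves(commands=[{"offset": [0, 0, 0.05], "angular": [0, 0, 0]}, {"offset": [0, 0, 0.1], "angular": [0, 0, 0]}, {"offset": [0, 0, 0.1], "angular": [0, 0, 0]}])

```text
time_s: 24.85
eef_pos: [0.6153, -0.0803, 0.0434]
ee_rot: [0.0, 0.989, 0.15, 0.0]
force: [-1.1, -0.6, -0.5]
grip_width: 0.382
finger_force: 15.0
```

apply_moves(commands=[{"offset": [0, 0, 0.05], "angular": [0, 0, 0]}, {"offset": [0, 0, 0.1], "angular": [0, 0, 0]}, {"offset": [0, 0, 0.1], "angular": [0, 0, 0]}])

```text
time_s: 25.1
eef_pos: [0.615, -0.0802, 0.0418]
ee_rot: [0.0, 0.989, 0.15, -0.0]
force: [0.4, 0.6, 0.0]
grip_width: 0.38
finger_force: 15.0
```

apply_moves(commands=[{"offset": [0, 0, 0.05], "angular": [0, 0, 0]}, {"offset": [0, 0, 0.05], "angular": [0, 0, 0]}, {"offset": [0, 0, 0.05], "angular": [0, 0, 0]}])

```text
time_s: 25.35
eef_pos: [0.615, -0.0802, 0.0417]
ee_rot: [0.0, 0.989, 0.15, -0.0]
force: [-1.1, 0.2, 2.6]
grip_width: 0.38
finger_force: 15.0
```

apply_moves(commands=[{"offset": [0, 0, 0], "angular": [0, 0, 0]}, {"offset": [0, 0, 0], "angular": [0, 0, 0]}, {"offset": [0, 0, 0], "angular": [0, 0, 0]}, {"offset": [0, 0, -0.5], "angular": [0, 0, 0]}, {"offset": [0, 0, -2], "angular": [0, 0, 0]}, {"offset": [0, 0, -5], "angular": [0, 0, 0]}, {"offset": [0, 0, -9], "angular": [0, 0, 0]}, {"offset": [0, 0, -12], "angular": [0, 0, 0]}, {"offset": [0, 0, -15], "angular": [0, 0, 0]}, {"offset": [0, 0, -15], "angular": [0, 0, 0]}], grip=0.65)

```text
time_s: 26.18
eef_pos: [0.6189, -0.081, 0.1989]
ee_rot: [0.003, 0.989, 0.15, 0.006]
force: [0.7, -0.9, 1.1]
grip_width: 0.646
finger_force: 0.0
```

apply_moves(commands=[{"offset": [-8, -4, -3], "angular": [0, 0, 0]}, {"offset": [-8, -4, -3], "angular": [0, 0, 0]}, {"offset": [-8, -4, -3], "angular": [0, 0, 0]}, {"offset": [-8, -4, -3], "angular": [0, 0, 0]}, {"offset": [-8, -4, -3], "angular": [0, 0, 0]}, {"offset": [-8, -4, -3], "angular": [0, 0, 0]}, {"offset": [-8, -4, -3], "angular": [0, 0, 0]}], grip=1)

```text
time_s: 26.77
eef_pos: [0.528, -0.066, 0.2207]
ee_rot: [-0.0, 0.989, 0.15, -0.0]
force: [-0.2, -0.6, -0.7]
grip_width: 1.0
finger_force: 0.0
```

```bash
python3 -c "
from h import *
im=wrist('orange',.045,'w10.png')
st=arm.read_state()
for c,a,A in blobs(im,'orange',300): print([ray('wrist',c,z,st).round(4).tolist() for z in (.041,.043,.045,.047)], a)
"
```

```text
t 26.7667 tcp [ 0.528  -0.066   0.2207] rpy [-1.800e+02  1.000e-02  1.723e+01] F [-0.2  -0.65 -0.65] grip 1.0
orange [288.6 253.3] [46.9 48.9] 1766.5 world [ 0.493 -0.044] tool cm [-2.69 -3.13 17.57]
orange [383.7 233.3] [56.3 59.3] 2585.5 world [ 0.5367 -0.1211] tool cm [-0.8   5.52 17.57]
orange [263.6 155.6] [32.3 34. ] 846.5 world [5.71e-01 4.00e-04] tool cm [ 6.07 -5.06 17.57]
orange [369.8 137.5] [41.7 44.6] 1431.5 world [ 0.612  -0.0818] tool cm [ 7.56  4.   17.57]
[[0.4916, -0.0439], [0.4922, -0.0439], [0.4929, -0.0439], [0.4935, -0.0439]] (46.94062042236328, 48.88496017456055)
[[0.5358, -0.1219], [0.5362, -0.1215], [0.5366, -0.121], [0.5369, -0.1205]] (56.33346176147461, 59.25727462768555)
[[0.5704, 0.001], [0.5706, 0.0007], [0.5708, 0.0004], [0.571, 0.0002]] (32.31188201904297, 33.97737503051758)
[[0.612, -0.0821], [0.6119, -0.0819], [0.6119, -0.0817], [0.6118, -0.0815]] (41.69898986816406, 44.55337142944336)
```

View pics/w10.png

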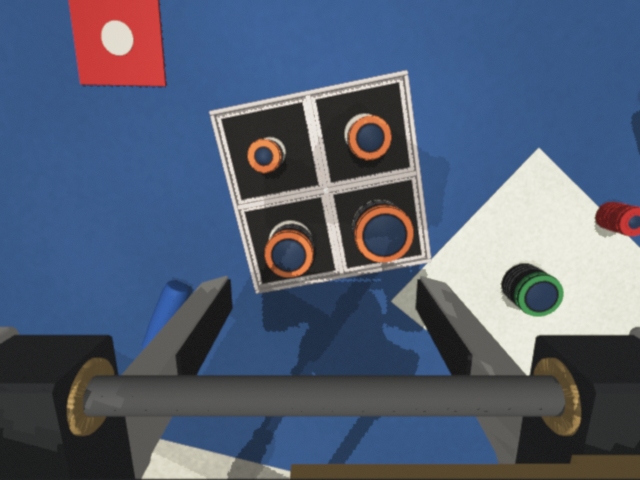

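All four orange groups stand upright, each in its own pocket: small (264,155), medium (370,137), large (289,253) and widest (384,233). I'll check the centring against the visible disc arcs in this same picture.

```bash
cat > chk.py <<'E'
from h import *
from scipy.optimize import least_squares
def check(im,st):
    hsv=cv2.cvtColor(cv2.GaussianBlur(im,(3,3),0),cv2.COLOR_RGB2HSV)
    white=cv2.inRange(hsv,(0,0,100),(180,70,255))
    N={'small':(.5728,.0002,.014,.041),'medium':(.6155,-.079,.018,.043),'large':(.4937,-.042,.022,.045),'widest':(.5364,-.1212,.026,.047)}
    B=[(c,a) for c,a,A in blobs(im,'orange',300)]
    cs=[c for c in cv2.findContours(white,cv2.RETR_LIST,cv2.CHAIN_APPROX_NONE)[0] if len(c)>8]
    pts=np.vstack(cs)[:,0]; W=np.array([ray('wrist',p,.007,st) for p in pts])
    for n,(x,y,r,zt) in N.items():
        d=np.hypot(W[:,0]-x,W[:,1]-y); P=W[abs(d-r)<.005]
        if len(P)<12: print(n,'few',len(P)); C=None
        else:
            s=least_squares(lambda q:np.hypot(P[:,0]-q[0],P[:,1]-q[1])-r,[x,y],loss='soft_l1',f_scale=.0004); C=s.x
        L=min((ray('wrist',c,zt,st) for c,a in B),key=lambda w:np.hypot(w[0]-x,w[1]-y))
        print(n,'lens',L.round(4),'disc',None if C is None else C.round(4),len(P),'off mm',None if C is None else ((L-C)*1000).round(1),'vs prior',((L-[x,y])*1000).round(1))
if __name__=='__main__':
    st=arm.read_state(); im=snap('wrist'); check(im,st)
    im=cv2.imread('pics/w10.png')[60:300,200:450]; cv2.imwrite('pics/w10z.png',cv2.resize(im,None,fx=2.4,fy=2.4,interpolation=cv2.INTER_CUBIC))
E
python3 chk.py
```

```text
Traceback (most recent call last):
  File "chk.py", line 18, in <module>
    st=arm.read_state(); im=snap('wrist'); check(im,st)
                                           ~~~~~^^^^^^^
  File "chk.py", line 9, in check
    pts=np.vstack(cs)[:,0]; W=np.array([ray('wrist',p,.007,st) for p in pts])
                                        ~~~^^^^^^^^^^^^^^^^^^^
  File "h.py", line 8, in ray
    p=arm.camera_params(cam); f=240/np.tan(np.radians(p['vertical_fov'])/2)
ValueError: time passes only in moves, steps and waits
```

```bash
sed -i 's/p=arm.camera_params(cam);/p=cp(cam);/' h.py; cat >> h.py <<'E'
import functools
cp=functools.lru_cache(None)(lambda c: arm.camera_params(c))
E
python3 chk.py
```

```text
small lens [0.5705 0.0009] disc [0.5725 0.0008] 52 off mm [-2.   0.2] vs prior [-2.3  0.7]
medium lens [ 0.6122 -0.082 ] disc [ 0.6152 -0.0797] 76 off mm [-3.  -2.3] vs prior [-3.3 -3. ]
large lens [ 0.493 -0.044] disc [ 0.4926 -0.0422] 80 off mm [ 0.4 -1.7] vs prior [-0.7 -2. ]
widest few 0
widest lens [ 0.537  -0.1206] disc None 0 off mm None vs prior [0.6 0.6]
```

View pics/w10z.png

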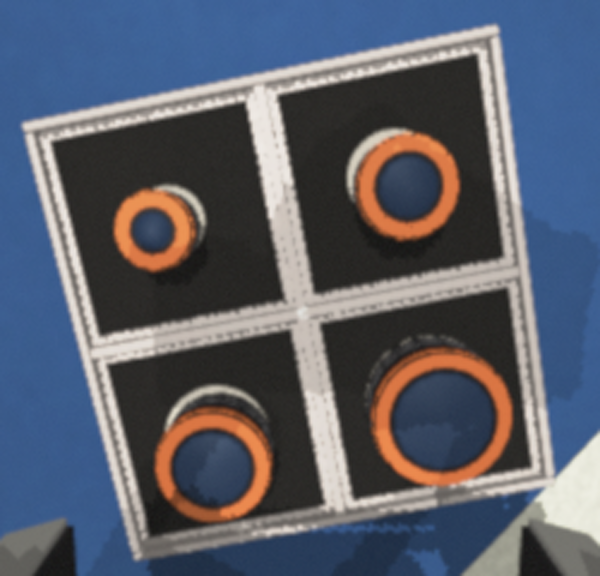

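The medium group looks about 3–4 mm off its disc, with white showing at upper left, and the others about 2 mm. I'll take a second view from the other side to cancel any camera bias.

apply_moves(commands=[{"offset": [6, 9, 0], "angular": [0, 0, 0]}, {"offset": [6, 9, 0], "angular": [0, 0, 0]}, {"offset": [6, 9, 0], "angular": [0, 0, 0]}, {"offset": [6, 9, 0], "angular": [0, 0, 0]}, {"offset": [6, 9, 0], "angular": [0, 0, 0]}, {"offset": [6, 9, 0], "angular": [0, 0, 0]}, {"offset": [6, 9, 0], "angular": [0, 0, 0]}])

```text
time_s: 27.5
eef_pos: [0.6099, -0.133, 0.2213]
ee_rot: [-0.0, 0.989, 0.15, -0.001]
force: [-0.5, 0.0, -0.1]
grip_width: 1.0
finger_force: 0.0
```

```bash
python3 chk.py
```

```text
small lens [5.715e-01 3.000e-04] disc [5.721e-01 4.000e-04] 59 off mm [-0.6 -0.1] vs prior [-1.3  0.1]
medium lens [ 0.6129 -0.0821] disc [ 0.615  -0.0789] 66 off mm [-2.1 -3.2] vs prior [-2.6 -3.1]
large lens [ 0.5728 -0.0011] disc [ 0.4934 -0.0432] 99 off mm [79.4 42.1] vs prior [79.1 40.9]
widest few 0
widest lens [ 0.5379 -0.1213] disc None 0 off mm None vs prior [ 1.5 -0.1]
```

apply_moves(commands=[{"offset": [0, -11, 0], "angular": [0, 0, 0]}, {"offset": [0, -11, 0], "angular": [0, 0, 0]}, {"offset": [0, -11, 0], "angular": [0, 0, 0]}, {"offset": [0, -11, 0], "angular": [0, 0, 0]}, {"offset": [0, -11, 0], "angular": [0, 0, 0]}, {"offset": [0, -11, 0], "angular": [0, 0, 0]}, {"offset": [0, -11, 0], "angular": [0, 0, 0]}])

```text
time_s: 28.13
eef_pos: [0.5785, -0.0296, 0.2217]
ee_rot: [0.0, 0.989, 0.15, 0.0]
force: [1.0, 0.1, -0.8]
grip_width: 0.999
finger_force: 0.0
```

```bash
python3 chk.py
```

```text
small lens [0.5712 0.0012] disc [5.721e-01 5.000e-04] 61 off mm [-0.9  0.7] vs prior [-1.6  1. ]
medium lens [ 0.6127 -0.0812] disc [ 0.6151 -0.0793] 82 off mm [-2.3 -2. ] vs prior [-2.8 -2.2]
large lens [ 0.4924 -0.0437] disc [ 0.4921 -0.0431] 70 off mm [ 0.4 -0.7] vs prior [-1.3 -1.7]
widest few 8
widest lens [ 0.5372 -0.1198] disc None 8 off mm None vs prior [0.8 1.4]
```

The medium group is consistently off by about (−2.4, −2.4) mm in world axes and the others by about 1 mm, so I'll regrip the medium one and shift it.

apply_moves(commands=[{"offset": [1.75, 6, 0], "angular": [0, 0, 0]}, {"offset": [1.75, 6, 0], "angular": [0, 0, 0]}, {"offset": [1.75, 6, 4], "angular": [0, 0, 0]}, {"offset": [1.75, 6, 8], "angular": [0, 0, 0]}, {"offset": [1.75, 6, 11], "angular": [0, 0, 0]}, {"offset": [1.75, 6, 11], "angular": [0, 0, 0]}, {"offset": [1.75, 6, 11], "angular": [0, 0, 0]}, {"offset": [1.75, 6, 11], "angular": [0, 0, 0]}], grip=0.65)

```text
time_s: 28.85
eef_pos: [0.6142, -0.0819, 0.113]
ee_rot: [0.001, 0.989, 0.149, 0.001]
force: [-0.7, -0.4, 0.1]
grip_width: 0.651
finger_force: 0.0
```

```bash
python3 -c "
from h import *
wrist('orange',.043);print(tool([.6128,-.0817,.0415]))"
```

```text
t 28.85 tcp [ 0.6142 -0.0819  0.113 ] rpy [ 1.7991e+02 -1.4000e-01  1.7190e+01] F [-0.7  -0.39  0.13] grip 0.651
orange [343.6 373.1] [56.1 72. ] 1641.5 world [ 0.5419 -0.1196] tool cm [-8.04  1.45  6.99]
orange [181.4 283.8] [44.  46.3] 1575.0 world [ 5.734e-01 -2.000e-04] tool cm [-1.5  -9.02  6.98]
orange [321.2 262.3] [57.3 57.6] 2559.0 world [ 0.6136 -0.0815] tool cm [-0.06 -0.07  7.  ]
[-0.20469453 -0.08157411  7.22845   ]
```

apply_moves(commands=[{"offset": [-0.1, -0.1, 3], "angular": [0, 0, 0]}, {"offset": [-0.1, -0.1, 5.5], "angular": [0, 0, 0]}, {"offset": [-0.1, -0.1, 6.8], "angular": [0, 0, 0]}, {"offset": [-0.1, -0.1, 7.1], "angular": [0, 0, 0]}, {"offset": [-0.1, -0.1, 7.1], "angular": [0, 0, 0]}, {"offset": [-0.1, -0.1, 7.1], "angular": [0, 0, 0]}])

```text
time_s: 29.4
eef_pos: [0.6133, -0.0806, 0.0426]
ee_rot: [0.001, 0.989, 0.15, 0.002]
force: [0.4, -0.2, 0.3]
grip_width: 0.65
finger_force: 0.0
```

apply_moves(commands=[{"offset": [0, 0, 0], "angular": [0, 0, 0]}, {"offset": [0, 0, 0], "angular": [0, 0, 0]}, {"offset": [0, 0, 0], "angular": [0, 0, 0]}, {"offset": [0, 0, 0], "angular": [0, 0, 0]}, {"offset": [0, 0, 0], "angular": [0, 0, 0]}, {"offset": [0, 0, 0], "angular": [0, 0, 0]}], grip=0.3, grip_force=15)

```text
time_s: 29.9
eef_pos: [0.6119, -0.0804, 0.0411]
ee_rot: [0.0, 0.989, 0.15, 0.0]
force: [-0.3, 0.4, 3.6]
grip_width: 0.376
finger_force: 15.0
```

apply_moves(commands=[{"offset": [0, 0, -0.3], "angular": [0, 0, 0]}, {"offset": [0, 0, -0.6], "angular": [0, 0, 0]}, {"offset": [0.3, -0.15, -0.6], "angular": [0, 0, 0]}, {"offset": [0.3, -0.15, -0.6], "angular": [0, 0, 0]}, {"offset": [0.3, -0.15, -0.3], "angular": [0, 0, 0]}, {"offset": [0.3, -0.15, -0.1], "angular": [0, 0, 0]}, {"offset": [0.3, -0.15, -0.05], "angular": [0, 0, 0]}, {"offset": [0.3, -0.15, 0], "angular": [0, 0, 0]}, {"offset": [0.3, -0.15, 0], "angular": [0, 0, 0]}])

```text
time_s: 30.65
eef_pos: [0.6137, -0.0778, 0.041]
ee_rot: [-0.0, 0.989, 0.15, -0.0]
force: [-1.8, 1.5, 5.4]
grip_width: 0.376
finger_force: 15.0
```

Moved (+1.8, +2.6) mm and in contact. Release, rise, and check from above.

apply_moves(commands=[{"offset": [0, 0, 0], "angular": [0, 0, 0]}, {"offset": [0, 0, 0], "angular": [0, 0, 0]}, {"offset": [0, 0, 0], "angular": [0, 0, 0]}, {"offset": [0, 0, -0.5], "angular": [0, 0, 0]}, {"offset": [0, 0, -2], "angular": [0, 0, 0]}, {"offset": [0, 0, -5], "angular": [0, 0, 0]}, {"offset": [0, 0, -9], "angular": [0, 0, 0]}, {"offset": [0, 0, -13], "angular": [0, 0, 0]}, {"offset": [0, 0, -17], "angular": [0, 0, 0]}, {"offset": [0, 0, -18], "angular": [0, 0, 0]}], grip=0.65)

```text
time_s: 31.48
eef_pos: [0.6171, -0.0786, 0.228]
ee_rot: [0.002, 0.989, 0.15, 0.006]
force: [1.0, -0.4, 0.8]
grip_width: 0.649
finger_force: 0.0
```

apply_moves(commands=[{"offset": [-5, -4, 0], "angular": [0, 0, 0]}, {"offset": [-5, -4, 0], "angular": [0, 0, 0]}, {"offset": [-5, -4, 0], "angular": [0, 0, 0]}, {"offset": [-5, -4, 0], "angular": [0, 0, 0]}, {"offset": [-5, -4, 0], "angular": [0, 0, 0]}, {"offset": [-5, -4, 0], "angular": [0, 0, 0]}], grip=1)

```text
time_s: 31.98
eef_pos: [0.5553, -0.055, 0.2202]
ee_rot: [0.0, 0.989, 0.15, 0.0]
force: [0.5, 1.3, 0.2]
grip_width: 0.994
finger_force: 0.0
```

```bash
python3 chk.py
```

```text
small lens [0.571 0.001] disc [5.72e-01 3.00e-04] 58 off mm [-1.   0.7] vs prior [-1.8  0.8]
medium lens [ 0.6141 -0.0784] disc [ 0.6153 -0.0802] 36 off mm [-1.2  1.8] vs prior [-1.4  0.6]
large lens [ 0.4933 -0.0444] disc [ 0.4925 -0.0426] 84 off mm [ 0.8 -1.8] vs prior [-0.4 -2.4]
widest few 0
widest lens [ 0.5377 -0.1204] disc None 0 off mm None vs prior [1.3 0.8]
```

apply_moves(commands=[{"offset": [-28, -20, -2], "angular": [0, 0, 0]}, {"offset": [-28, -20, -2], "angular": [0, 0, 0]}, {"offset": [-28, -20, -2], "angular": [0, 0, 0]}, {"offset": [-28, -20, -2], "angular": [0, 0, 0]}, {"offset": [-28, -20, -2], "angular": [0, 0, 0]}, {"offset": [-28, -20, -2], "angular": [0, 0, 0]}, {"offset": [-28, -20, -2], "angular": [0, 0, 0]}, {"offset": [-28, -20, -2], "angular": [0, 0, 0]}, {"offset": [-28, -20, -2], "angular": [0, 0, 0]}])

```text
time_s: 32.78
eef_pos: [0.2226, 0.0546, 0.24]
ee_rot: [-0.001, 0.989, 0.15, -0.001]
force: [-0.4, 0.7, -0.2]
grip_width: 1.001
finger_force: 0.0
```

```bash
python3 -c "
from h import *
im=snap('top','top2.png'); print(arm.read_state()['time_s'])
for k,z in(('orange',.044),('green',.037)):
    for c,a,A in blobs(im,k):
        if A<1500: print(k,np.round(c,1),ray('top',c,z).round(4))"
```

```text
32.8333
orange [347.5 252.5] [ 0.4942 -0.0432]
orange [387.5 230.9] [ 0.5387 -0.1209]
orange [325.  212.3] [0.5723 0.0024]
orange [366.1 191.6] [ 0.6159 -0.0777]
orange [530.6 113.6] [ 0.7848 -0.4069]
orange [369.8 102.3] [ 0.7986 -0.0823]
green [334.6 471.3] [ 0.0818 -0.0271]
green [123.7 270.2] [0.4497 0.3893]
green [470.4 241.8] [ 0.5221 -0.2855]
green [360.5 109.4] [ 0.7857 -0.0643]
```

View pics/top2.png

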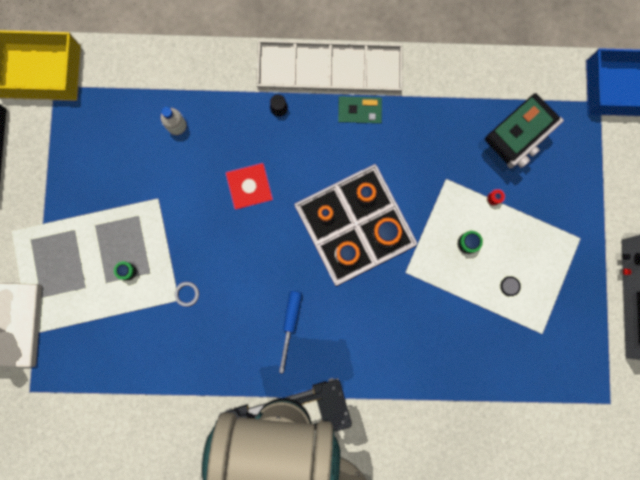

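The top view shows all four orange groups centred in their tray pockets to within about 2–3 mm. Both green ones, at (124,270) and (470,242), and the red one have not moved. Handing in.

```bash
python3 -c "
from cell import arm
print(arm.finish_job())"
```

```text
the job is handed in; nothing more can be done
None
```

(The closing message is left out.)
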